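Sweep the spare roof tiles off the presentation board

TASK

Clear the presentation board for the ceramics show: with closed fingers, sweep the three little terracotta roof tiles along the board and over its edge into the blue tray beside it. Only push the tiles, do not pick them up, and leave the cup and the bowls standing where they are.

Things in the scene. Friction and masses are not known exactly. Their poses are not given: they have to be found in the camera images.
- tile1_center (a point): miniature terracotta-red clay roof tile, 44 x 32 x 10 mm (x, y, z; a slab with a 3 mm rim along both long edges), 20 to 45 g, loose, lying flat on the board at any angle; this point is its centre, 5 mm above its underside
- tile2_center (a point): miniature terracotta-red clay roof tile, 44 x 32 x 10 mm (x, y, z; a slab with a 3 mm rim along both long edges), 20 to 45 g, loose, lying flat on the board at any angle; this point is its centre, 5 mm above its underside
- tile3_center (a point): miniature terracotta-red clay roof tile, 44 x 32 x 10 mm (x, y, z; a slab with a 3 mm rim along both long edges), 20 to 45 g, loose, lying flat on the board at any angle; this point is its centre, 5 mm above its underside
- tile1: the same tile as tile1_center; origin at the centre of its underside
- tile2: the same tile as tile2_center; origin at the centre of its underside
- tile3: the same tile as tile3_center; origin at the centre of its underside
- board: fixed wooden presentation board with a white top and dark wooden lips, 250 (x) x 260 (y) mm, flat top 50 mm above the table; origin at the centre of its underside. Lips 5 mm wide and 6 mm high run along its two edges at its -x and +x sides; its -y and +y edges are open and flush. The tiles lie in the two lanes nearest the lips (around x = -85 and +85 mm of the board); cup and bowl stand along the middle (x = 0). It is turned a little from start to start
- blue_tray: fixed open blue plastic tray, 250 (x) x 120 (y) mm, 30 mm high, walls and floor 5 mm; origin at the centre of its underside. Its long side runs along one open edge of the board, tucked 10 mm under the overhanging edge of the 10 mm thick top, with its rim 20 mm below the top surface, so that what is swept over that edge drops in; its axes are parallel to the board's. It may stand at the board's +y or -y edge (centre 180 mm from the board's centre)
- grey_tray: fixed grey plastic tray of the same size at the board's other open edge, holding the white bowl (saucer): not for the tiles
- cup: green glazed cup, rim 50 mm across, 50 mm high, loose, standing on the board in its middle lane; origin at the centre of its underside; leave alone
- bowl: small blue bowl, rim 50 mm across, 32 mm high, loose, standing on the board in its middle lane; origin at the centre of its underside; leave alone
- saucer: small white bowl, 68 mm across, 30 mm high, loose, in the grey tray; origin at its underside; leave alone

How it is judged:
By the outcome, as a careful person would: the job done as asked, in the order asked, and still so for the second after the job is handed in, with the robot touching nothing.
It also fails if it takes over 69 s, if anything falls off the work surface, if the arm or the gripper's body presses on something with over 40 N, if the wrist force passes 120 N, or if a joint passes its speed limit or range.

ROBOT

A 6-joint arm with a two-finger parallel gripper is mounted at the origin on the work surface. World frame = base frame: x ahead of the robot, y to its left, z up, the work surface at z = 0. Lengths are in mm, angles in rad, forces in N, time in s.
With the tool pointing down it reaches from about 350 to 775 mm from the base axis. Payload 7.3 kg.
Tool frame: the origin (TCP) lies between the finger pads; the fingertips stand tcp_to_tips ahead of it and the grasp point (between the pads) lies 5 mm behind it (tcp_to_tips is the distance from the TCP to the fingertips, in mm); z points along the fingers, x is the direction in which the jaws open and shut, and the axes are right-handed (so a half turn about z gives the same grasp; the last joint's range is limited). The gripper opens to 92 mm and grips with 3 to 60 N. Pads are 19 mm wide; open, the fingers measure 130 mm over their backs; the gripper's body (75 mm by 190 mm) begins 47 mm behind the grasp point.
Start: joints at [-1.331, 0.342, 1.524, -0, 1.275, -0.146], TCP at [197.581, -486.421, 240.741] pointing down, gripper open.
Joint ranges: [-2.53, 2.53], [-0.77, 2.02], [0.04, 2.7], [-1, 4.14], [0.28, 2.66], [-3.11, 3.11]. Speed limits (rad/s): [2.57, 2.57, 3.14, 3.14, 3.14, 3.14].

INTERFACE

Orientations are given as [roll, pitch, yaw] about the fixed x, y, z axes, in that order (R = Rz(yaw) Ry(pitch) Rx(roll)).
In Python, from plant import * gives the robot as it stands.
- The arm moves only by the tool drive_tool, never from a script. Its argument "deltas" is a list of rows, each an object of numbers: "hand": the gripper's target within -1 to 1 (shut at 1, half-way at 0, fully open at -1); "tx", "ty", "tz": the shift along the tool's x, y, z each as a share of 4 cm, from -1 to 1; "wx", "wy", "wz": the turn, a rotation vector about the tool's x, y, z each as a share of 5 degrees, from -1 to 1. In form: [{"hand": .., "tx": .., "ty": .., "tz": .., "wx": .., "wy": .., "wz": ..}, ...]. A call has 1 to 20 rows; each row shifts and turns the commanded pose from where the row before left it, along the tool's axes as they then stand; what a row does not reach is not made up. A row lasts 1/12 s, in which the tool goes at most 41.7 mm and 7.16 degrees, less where a joint would pass 70% of its speed; a pose out of reach is approached as far as the arm can. A call with a number of a shift or a turn outside -1 to 1 is refused whole. A call with a gripper value outside its range is refused whole. The fingers move at their own pace and stop on an object; the grip force is fixed at half the most. Time passes only in rows, so rows that do not move let the fingers close. It gives the time, the measured TCP pose, the force and the opening at its end, in the units of the state.
- get_obs(): the state, without advancing time (a new reading comes with each control period).
- capture(name): name is "scene" or "top"; returns the picture (420x560x3 uint8, red, green, blue); there is no depth.
- camera_model(name): a dict with "fx", "fy", "cx", "cy" (pixels), "D" ([k1, k2, p1, p2, k3] as OpenCV has them; the pictures are not rectified), "rvec" (rotation vector, rad) and "tvec" (3), from world to camera coordinates, as OpenCV has them. Camera axes: x right, y down, z forward; pixel columns grow to the right and rows downward; lengths in mm; the calibration is good to about 2 mm. A picture is of the moment at which its call begins. camera_model takes no time and is no camera call.
- close_job(): hands the job in, once; it reports no verdict.
The state is a dict: "time": time; "joint_positions": joint angles; "dq": joint speeds; "tau": joint torques, N m; "tool_pos": TCP position; "tcp_rot": TCP orientation; "contact_force": force on the tool from outside, world axes, zero at the start; "moment": the same for the moment, N m; "grip_width": finger opening in mm.
Only numpy, scipy, OpenCV 4.12 (cv2) and the standard library are available. Lean on these libraries where they do the work, as an engineer would, in place of code of your own. Each camera call takes 0.05 s, during which the arm holds its last target.

## Working session

There is one attempt and no reset: what is moved stays moved. The work goes in short steps, Python scripts to look and compute and a tool call to move; the robot and the scene stay as the last step left them, time stands still between calls to the robot, and variables do not carry over. Pictures are saved under pics/ and viewed, and the job is handed in when it is done.

Besides the shell and the picture viewer there is one more tool, called after "Emit:" as name(argument=value, ...), one argument or row to a line, values as JSON. drive_tool: Moves the arm, as the interface text tells. Its arguments: {"type":"object","properties":{"deltas":{"type":"array","items":{"type":"object","properties":{"hand":{"type":"number"},"tx":{"type":"number"},"ty":{"type":"number"},"tz":{"type":"number"},"wx":{"type":"number"},"wy":{"type":"number"},"wz":{"type":"number"}}}}},"required":["deltas"]}

```bash
ls; mkdir -p pics; python3 - <<'E'
from plant import *
import cv2
o=get_obs();print(o)
for n in("scene","top"):
    print(n,camera_model(n))
    im=capture(n);cv2.imwrite(f"pics/{n}0.png",im[:,:,::-1])
E
```

```text
pics
{'time': 0.0, 'joint_positions': array([-1.33101804e+00,  3.42719599e-01,  1.52497770e+00,  1.22994969e-05,
        1.27536643e+00, -1.45979762e-01]), 'dq': array([ 0.00163291, -0.00064406, -0.00039699,  0.00205935,  0.00091128,
       -0.00069095]), 'tau': array([ 1.52295601e-03, -4.31248963e+01, -2.44218081e+01,  7.18119065e-02,
        5.59900166e-02, -1.33118510e-04]), 'tool_pos': array([ 197.48518811, -486.05422829,  240.06027478]), 'tcp_rot': array([-3.14136703e+00,  1.45371462e-03, -1.18504170e+00]), 'contact_force': array([-0.24884255, -0.20287064,  0.25587226]), 'moment': array([0.01413703, 0.00113393, 0.00402638]), 'grip_width': 91.45486596252846}
scene {'fx': 446.5042690840807, 'fy': 446.5042690840807, 'cx': 278.5558173766366, 'cy': 203.04475866409177, 'D': array([-0.11969329,  0.        ,  0.        ,  0.        ,  0.        ]), 'rvec': array([ 2.17843144,  1.25088115, -0.43863194]), 'tvec': array([-312.54340116, -353.53114269, 1006.4905992 ])}
top {'fx': 492.7442289691327, 'fy': 492.7442289691327, 'cx': 276.43160500006314, 'cy': 206.89082100119165, 'D': array([-0.07666124,  0.        ,  0.        ,  0.        ,  0.        ]), 'rvec': array([ 2.13244177, -2.11600318,  0.19652001]), 'tvec': array([ 18.87588509, 574.34912623, 911.30377404])}
```

View pics/scene0.png

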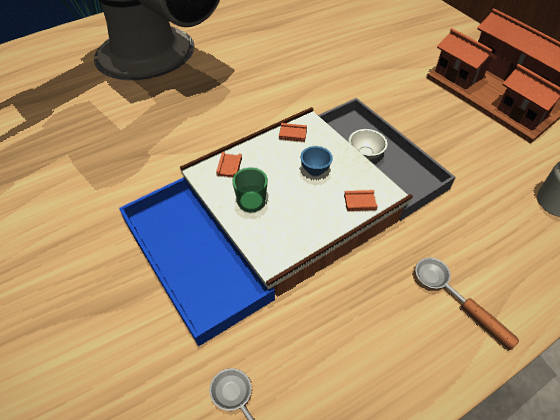

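View pics/top0.png

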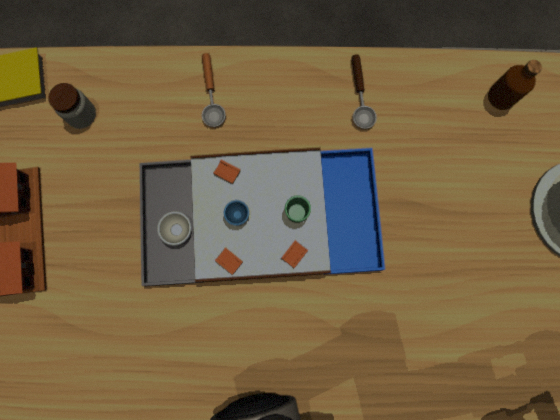

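```bash
python3 -c "
import plant;print([n for n in dir(plant) if 'tip' in n.lower() or n[0]!='_'])"
```

```text
['Unreachable', 'camera_model', 'capture', 'close_job', 'get_obs', 'tcp_to_tips']
```

The top view shows tiles at about (227,172), (229,261) and (294,254), the bowl at (236,212), the cup at (297,209), the blue tray on the right and the grey one on the left. Next I'll measure them.

```bash
cat > h.py <<'E'
import numpy as np,cv2
from plant import *
def ray(n,px,z):
    m=camera_model(n);K=np.array([[m['fx'],0,m['cx']],[0,m['fy'],m['cy']],[0,0,1]])
    p=cv2.undistortPoints(np.array(px,float).reshape(-1,1,2),K,np.array(m['D'])).reshape(-1,2)
    R=cv2.Rodrigues(np.array(m['rvec']))[0];t=np.array(m['tvec']);C=-R.T@t
    d=np.c_[p,np.ones(len(p))]@R
    return C+d*((z-C[2])/d[:,2])[:,None]
def blobs(n,im,kind,z,amin):
    hsv=cv2.cvtColor(im,cv2.COLOR_RGB2HSV);H,S,V=[hsv[...,i].astype(int) for i in range(3)]
    if kind=='tile': m=((H<10)|(H>174))&(S>140)&(V>120)
    if kind=='blue': m=(H>105)&(H<130)&(S>180)&(V>60)
    if kind=='green': m=(H>50)&(H<85)&(S>90)
    if kind=='white': m=(S<40)&(V>120)
    if kind=='bowl': m=(H>98)&(H<118)&(S>80)
    m=m.astype(np.uint8)
    out=[]
    for c in cv2.findContours(m,cv2.RETR_EXTERNAL,cv2.CHAIN_APPROX_NONE)[0]:
        if cv2.contourArea(c)<amin: continue
        r=cv2.minAreaRect(ray(n,c.reshape(-1,2),z)[:,:2].astype(np.float32))
        M=cv2.moments(c);out.append((np.round([M['m10']/M['m00'],M['m01']/M['m00']],1),ray(n,[[M['m10']/M['m00'],M['m01']/M['m00']]],z)[0].round(1),np.round(r[1],1),round(r[2],1),np.round(cv2.boxPoints(r)).tolist(),cv2.contourArea(c)))
    return out
E
python3 - <<'E'
from h import *
print(tcp_to_tips)
for n in('top','scene'):
    im=cv2.imread(f'pics/{n}0.png')[:,:,::-1].copy()
    for k,z,a in(('tile',59,60),('white',50,4000),('blue',30,1000),('bowl',80,150),('green',100,150)):
        for b in blobs(n,im,k,z,a): print(n,k,*b)
E
```

```text
14.0
top tile [ 13.3 280.1] [424.8 532.6  59. ] [48.4 36.4] 49.8 [[396.0, 524.0], [424.0, 500.0], [455.0, 537.0], [427.0, 561.0]] 97.5
top tile [  7.8 185.7] [612.2 563.6  59. ] [98.6 33.8] 6.7 [[560.0, 574.0], [564.0, 541.0], [662.0, 552.0], [658.0, 586.0]] 291.5
top white [258.8 215. ] [558.4  57.7  50. ] [237.5 259.2] 4.2 [[434.0, 178.0], [453.0, -80.0], [690.0, -63.0], [671.0, 196.0]] 15449.0
top bowl [235.9 212.5] [557.8 100.2  80. ] [44.4 45.8] 0.5 [[535.0, 123.0], [536.0, 77.0], [580.0, 77.0], [580.0, 123.0]] 452.0
top bowl [351.7 210.9] [ 562.5 -119.9   80. ] [237.8 101.9] 4.2 [[444.0, -78.0], [451.0, -179.0], [688.0, -162.0], [681.0, -60.0]] 6366.5
scene tile [359.9 198.9] [644.4 122.3  59. ] [43.4 32.1] 63.1 [[620.0, 111.0], [649.0, 96.0], [669.0, 135.0], [640.0, 150.0]] 433.5
scene tile [228.5 164.1] [484.7 -12.4  59. ] [31.1 46.6] 52.5 [[455.0, -10.0], [492.0, -38.0], [511.0, -13.0], [474.0, 15.0]] 342.0
scene tile [292.5 131.8] [471.1 112.9  59. ] [42.8 27.8] 50.0 [[447.0, 105.0], [469.0, 87.0], [496.0, 120.0], [475.0, 138.0]] 216.0
scene tile [531.4  89.3] [592.4 588.2 
[... 754 characters left out ...]
0]] 18218.0
scene blue [193.8 260.6] [ 600.9 -126.4   30. ] [261.1 119.7] 4.3 [[447.0, -72.0], [456.0, -191.0], [717.0, -172.0], [707.0, -52.0]] 11960.0
scene bowl [194.9 260. ] [ 632.9 -131.1   80. ] [237.3 110. ] 4.3 [[493.0, -82.0], [501.0, -192.0], [738.0, -174.0], [730.0, -64.0]] 12514.0
scene bowl [315.7 159.7] [561.5  97.8  80. ] [48.8 57.8] 23.4 [[526.0, 114.0], [549.0, 61.0], [594.0, 80.0], [571.0, 133.0]] 652.5
scene bowl [30.7 16.6] [-162.1 -208.3   80. ] [172.9 236.2] 84.8 [[-316.0, -267.0], [-81.0, -288.0], [-65.0, -116.0], [-300.0, -95.0]] 2182.0
scene green [250.2 188.5] [578.6 -22.1 100. ] [46.  77.6] 60.7 [[533.0, -24.0], [601.0, -62.0], [623.0, -22.0], [555.0, 16.0]] 1147.5
```

```bash
python3 - <<'E'
from h import *
im=cv2.imread('pics/top0.png')[:,:,::-1].copy()
hsv=cv2.cvtColor(im,cv2.COLOR_RGB2HSV)
for p in((227,172),(229,261),(294,254),(297,201),(297,212)):print(p,hsv[p[1],p[0]])
C=np.array([562,57.8]);a=np.radians(4.2);R=np.array([[np.cos(a),-np.sin(a)],[np.sin(a),np.cos(a)]])
def go(m,z):
    for c in cv2.findContours(m.astype(np.uint8),cv2.RETR_EXTERNAL,cv2.CHAIN_APPROX_NONE)[0]:
        if cv2.contourArea(c)<80 or not(190<c[:,0,0].mean()<330 and 150<c[:,0,1].mean()<280):continue
        P=ray('top',c.reshape(-1,2),z)[:,:2]
        r=cv2.minAreaRect((((P-C)@R)).astype(np.float32))
        print(np.round(cv2.boxPoints(r)).tolist(),'board ctr',np.round(r[0],1),'world',np.round(C+R@np.array(r[0]),1),np.round(r[1],1))
H,S,V=[hsv[...,i].astype(int) for i in range(3)]
go((H<12)&(S>150)&(V>150),59)
print('green');go((H>45)&(H<90)&(S>60),100)
for w in((644.4,122.3),(484.7,-12.4),(471.1,112.9)):print('scene tile board',(R.T@(np.array(w)-C)).round(1))
E
```

```text
(227, 172) [ 10 181 137]
(229, 261) [ 11 183 135]
(294, 254) [ 10 179 137]
(297, 201) [ 63 145  37]
(297, 212) [ 63  46 132]
green
[[-32.0, -95.0], [17.0, -98.0], [21.0, -52.0], [-28.0, -49.0]] board ctr [ -5.5 -73.6] world [561.9 -16. ] [46.6 49.2]
scene tile board [86.9 58.3]
scene tile board [-82.2 -64.4]
scene tile board [-86.6  61.6]
```

```bash
cat >> h.py <<'E'
C=np.array([562,57.8]);a=np.radians(4.2);RB=np.array([[np.cos(a),-np.sin(a)],[np.sin(a),np.cos(a)]])
def bd(w): return ((np.array(w)[...,:2]-C)@RB)
def look(tag,zt=59):
  for n,v in(('top',110),('scene',110)):
    im=capture(n);cv2.imwrite(f'pics/{n}_{tag}.png',im[:,:,::-1]);tl(n,im,v,zt)
def tl(n,im,v=110,zt=59):
    H,S,V=[cv2.cvtColor(im,cv2.COLOR_RGB2HSV)[...,i].astype(int) for i in range(3)]
    for nm,m,z in(('tile',((H<14)|(H>174))&(S>140)&(V>v),zt),('green',(H>45)&(H<90)&(S>60),100),('bowl',(H>98)&(H<118)&(S>80),80)):
      for c in cv2.findContours(m.astype(np.uint8),cv2.RETR_EXTERNAL,cv2.CHAIN_APPROX_NONE)[0]:
        if cv2.contourArea(c)<80: continue
        P=bd(ray(n,c.reshape(-1,2),z)); r=cv2.minAreaRect(P.astype(np.float32))
        if abs(r[0][0])<140 and abs(r[0][1])<250: print(n,nm,'board ctr',np.round(r[0],1),np.round(r[1],1),round(r[2]),'min',P.min(0).round(),'max',P.max(0).round())
def st():
    o=get_obs();print(round(o['time'],2),'world',o['tool_pos'].round(1),'board',bd(o['tool_pos']).round(1),'rot',o['tcp_rot'].round(3),'F',o['contact_force'].round(1),'w',round(o['grip_width'],1),'q',o['joint_positions'].round(2))
E
python3 - <<'E'
from h import *
for n in('top','scene'): tl(n,cv2.imread(f'pics/{n}0.png')[:,:,::-1].copy())
st()
E
```

```text
top tile board ctr [-89.8  63.1] [42. 30.] 47 min [-114.   39.] max [-65.  87.]
top tile board ctr [-84.9 -63. ] [29.8 41.4] 47 min [-108.  -86.] max [-60. -39.]
top tile board ctr [87.  58.5] [42.4 29.7] 59 min [66. 34.] max [110.  83.]
top green board ctr [ -5.5 -73.6] [46.6 49.2] 86 min [-30. -97.] max [ 19. -50.]
top bowl board ctr [-1.  42.4] [45.8 44.4] 86 min [-24.  19.] max [22. 65.]
top bowl board ctr [  -9.  -177.5] [237.8 101.9] 0 min [-128. -228.] max [ 110. -127.]
scene tile board ctr [86.8 58.9] [43.3 32.4] 58 min [63. 34.] max [110.  85.]
scene tile board ctr [-84.8 -62.3] [32.2 49.6] 51 min [-112.  -88.] max [-60. -38.]
scene tile board ctr [-88.8  63.3] [43.7 35.7] 47 min [-116.   39.] max [-63.  89.]
scene green board ctr [ 10.3 -81.8] [47.5 77.4] 56 min [ -28. -109.] max [ 47. -49.]
scene bowl board ctr [  39.6 -189.3] [237.3 110. ] 0 min [ -79. -244.] max [ 158. -134.]
scene bowl board ctr [ 1.  39.4] [48.8 57.8] 19 min [-25.  15.] max [29. 67.]
0.1 world [ 197.5 -486.   240.1] board [-403.3 -515.7] rot [-3.141e+00  1.000e-03 -1.185e+00] F [ 0.   1.7 -0.5] w 91.8 q [-1.33  0.34  1.52 -0.    1.28 -0.15]
```

Emit:
drive_tool(
  deltas=[
    {"hand": 1, "wz": -0.96},
    {"hand": 1, "wz": -0.96},
    {"hand": 1, "wz": -0.96},
    {"hand": 1, "wz": -0.96},
    {"hand": 1, "wz": -0.96},
    {"hand": 1, "wz": -0.96},
    {"hand": 1, "wz": -0.96},
    {"hand": 1, "wz": -0.96},
    {"hand": 1, "wz": -0.96},
    {"hand": 1, "wz": -0.96},
    {"hand": 1, "wz": -0.96},
    {"hand": 1, "wz": -0.96},
    {"hand": 1, "wz": -0.96},
    {"hand": 1, "wz": -0.96},
    {"hand": 1, "wz": -0.96},
    {"hand": 1},
    {"hand": 1},
  ],
)

```text
invalid input
```

Emit:
drive_tool(
  deltas=[
    {"hand": 1, "tx": 0, "ty": 0, "tz": 0, "wx": 0, "wy": 0, "wz": -0.96},
    {"hand": 1, "tx": 0, "ty": 0, "tz": 0, "wx": 0, "wy": 0, "wz": -0.96},
    {"hand": 1, "tx": 0, "ty": 0, "tz": 0, "wx": 0, "wy": 0, "wz": -0.96},
    {"hand": 1, "tx": 0, "ty": 0, "tz": 0, "wx": 0, "wy": 0, "wz": -0.96},
    {"hand": 1, "tx": 0, "ty": 0, "tz": 0, "wx": 0, "wy": 0, "wz": -0.96},
    {"hand": 1, "tx": 0, "ty": 0, "tz": 0, "wx": 0, "wy": 0, "wz": -0.96},
    {"hand": 1, "tx": 0, "ty": 0, "tz": 0, "wx": 0, "wy": 0, "wz": -0.96},
    {"hand": 1, "tx": 0, "ty": 0, "tz": 0, "wx": 0, "wy": 0, "wz": -0.96},
    {"hand": 1, "tx": 0, "ty": 0, "tz": 0, "wx": 0, "wy": 0, "wz": -0.96},
    {"hand": 1, "tx": 0, "ty": 0, "tz": 0, "wx": 0, "wy": 0, "wz": -0.96},
    {"hand": 1, "tx": 0, "ty": 0, "tz": 0, "wx": 0, "wy": 0, "wz": -0.96},
    {"hand": 1, "tx": 0, "ty": 0, "tz": 0, "wx": 0, "wy": 0, "wz": -0.96},
    {"hand": 1, "tx": 0, "ty": 0, "tz": 0, "wx": 0, "wy": 0, "wz": -0.96},
    {"hand": 1, "tx": 0, "ty": 0, "tz": 0, "wx": 0, "wy": 0, "wz": -0.96},
    {"hand": 1, "tx": 0, "ty": 0, "tz": 0, "wx": 0, "wy": 0, "wz": -0.96},
    {"hand": 1, "tx": 0, "ty": 0, "tz": 0, "wx": 0, "wy": 0, "wz": 0},
  ],
)

```text
time: 1.43
tool_pos: [197.5, -486.2, 240.4]
tcp_rot: [-3.141, 0.0, 0.075]
contact_force: [0.4, -0.5, -0.5]
grip_width: 0.3
```

```bash
python3 -c "
from h import *
st()"
```

```text
1.43 world [ 197.5 -486.2  240.4] board [-403.3 -515.9] rot [-3.141  0.     0.075] F [ 0.4 -0.5 -0.5] w 0.3 q [-1.33  0.34  1.52 -0.    1.28 -1.41]
```

Emit:
drive_tool(
  deltas=[
    {"hand": 1, "tx": 0.4, "ty": -0.62, "tz": 0, "wx": 0, "wy": 0, "wz": 0},
    {"hand": 1, "tx": 0.4, "ty": -0.62, "tz": 0, "wx": 0, "wy": 0, "wz": 0},
    {"hand": 1, "tx": 0.4, "ty": -0.62, "tz": 0, "wx": 0, "wy": 0, "wz": 0},
    {"hand": 1, "tx": 0.4, "ty": -0.62, "tz": 0, "wx": 0, "wy": 0, "wz": 0},
    {"hand": 1, "tx": 0.4, "ty": -0.62, "tz": 0, "wx": 0, "wy": 0, "wz": 0},
    {"hand": 1, "tx": 0.4, "ty": -0.62, "tz": 0, "wx": 0, "wy": 0, "wz": 0},
    {"hand": 1, "tx": 0.4, "ty": -0.62, "tz": 0, "wx": 0, "wy": 0, "wz": 0},
    {"hand": 1, "tx": 0.4, "ty": -0.62, "tz": 0, "wx": 0, "wy": 0, "wz": 0},
    {"hand": 1, "tx": 0.4, "ty": -0.62, "tz": 0, "wx": 0, "wy": 0, "wz": 0},
    {"hand": 1, "tx": 0.4, "ty": -0.62, "tz": 0, "wx": 0, "wy": 0, "wz": 0},
    {"hand": 1, "tx": 0.4, "ty": -0.62, "tz": 0, "wx": 0, "wy": 0, "wz": 0},
    {"hand": 1, "tx": 0.4, "ty": -0.62, "tz": 0, "wx": 0, "wy": 0, "wz": 0},
    {"hand": 1, "tx": 0.4, "ty": -0.62, "tz": 0, "wx": 0, "wy": 0, "wz": 0},
    {"hand": 1, "tx": 0.4, "ty": -0.62, "tz": 0, "wx": 0, "wy": 0, "wz": 0},
    {"hand": 1, "tx": 0.4, "ty": -0.62, "tz": 0, "wx": 0, "wy": 0, "wz": 0},
    {"hand": 1, "tx": 0.4, "ty": -0.62, "tz": 0, "wx": 0, "wy": 0, "wz": 0},
    {"hand": 1, "tx": 0.4, "ty": -0.62, "tz": 0, "wx": 0, "wy": 0, "wz": 0},
    {"hand": 1, "tx": 0.4, "ty": -0.62, "tz": 0, "wx": 0, "wy": 0, "wz": 0},
    {"hand": 1, "tx": 0.4, "ty": -0.62, "tz": 0, "wx": 0, "wy": 0, "wz": 0},
    {"hand": 1, "tx": 0.4, "ty": -0.62, "tz": 0, "wx": 0, "wy": 0, "wz": 0},
  ],
)

```text
time: 3.1
tool_pos: [481.6, 32.7, 240.6]
tcp_rot: [3.142, 0.0, 0.069]
contact_force: [-0.0, -0.7, -0.1]
grip_width: 0.6
```

```bash
python3 -c "
from h import *
st()"
```

```text
3.1 world [481.6  32.7 240.6] board [-82.  -19.1] rot [3.142 0.    0.069] F [-0.  -0.7 -0.1] w 0.6 q [-0.09  0.26  1.64 -0.    1.24 -0.16]
```

Emit:
drive_tool(
  deltas=[
    {"hand": 1, "tx": -0.08, "ty": 0, "tz": 0.5, "wx": 0, "wy": 0, "wz": 0},
    {"hand": 1, "tx": 0, "ty": 0, "tz": 0.5, "wx": 0, "wy": 0, "wz": 0},
    {"hand": 1, "tx": 0, "ty": 0, "tz": 0.5, "wx": 0, "wy": 0, "wz": 0},
    {"hand": 1, "tx": 0, "ty": 0, "tz": 0.5, "wx": 0, "wy": 0, "wz": 0},
    {"hand": 1, "tx": 0, "ty": 0, "tz": 0.5, "wx": 0, "wy": 0, "wz": 0},
    {"hand": 1, "tx": 0, "ty": 0, "tz": 0.5, "wx": 0, "wy": 0, "wz": 0},
    {"hand": 1, "tx": 0, "ty": 0, "tz": 0.5, "wx": 0, "wy": 0, "wz": 0},
    {"hand": 1, "tx": 0, "ty": 0, "tz": 0.4, "wx": 0, "wy": 0, "wz": 0},
    {"hand": 1, "tx": 0, "ty": 0, "tz": 0, "wx": 0, "wy": 0, "wz": 0},
    {"hand": 1, "tx": 0, "ty": 0, "tz": 0, "wx": 0, "wy": 0, "wz": 0},
  ],
)

```text
time: 3.93
tool_pos: [477.6, 31.0, 84.3]
tcp_rot: [-3.141, 0.002, 0.07]
contact_force: [0.1, -0.6, 1.0]
grip_width: 0.3
```

```bash
python3 -c "
from h import *
st();look('a')"
```

```text
3.93 world [477.6  31.   84.3] board [-86.1 -20.5] rot [-3.141e+00  2.000e-03  7.000e-02] F [ 0.1 -0.6  1. ] w 0.3 q [-0.1   0.46  1.85 -0.    0.84 -0.17]
top tile board ctr [86.5 58.5] [42.6 30.6] 59 min [64. 34.] max [110.  83.]
top bowl board ctr [  -9.  -176.5] [237.9 103.8] 0 min [-128. -228.] max [ 110. -125.]
scene tile board ctr [87.4 58.4] [43.1 34.3] 57 min [63. 34.] max [111.  85.]
scene tile board ctr [-83.7 -63.3] [31.1 47.1] 49 min [-111.  -88.] max [-60. -45.]
scene green board ctr [  9.2 -81.7] [48.7 79.4] 56 min [ -28. -109.] max [ 47. -48.]
scene bowl board ctr [  39.6 -189.3] [237.3 110. ] 0 min [ -79. -244.] max [ 158. -134.]
scene bowl board ctr [ 1.6 41.6] [53.6 51. ] 0 min [-25.  16.] max [28. 67.]
```

View pics/scene_a.png

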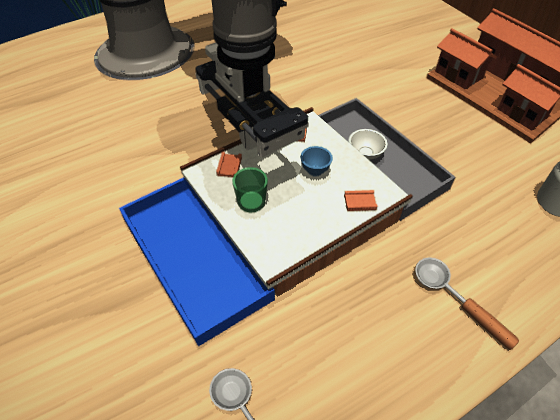

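Emit:
drive_tool(
  deltas=[
    {"hand": 1, "tx": 0, "ty": 0, "tz": 0.2, "wx": 0, "wy": 0, "wz": 0},
    {"hand": 1, "tx": 0, "ty": 0, "tz": 0.2, "wx": 0, "wy": 0, "wz": 0},
    {"hand": 1, "tx": 0, "ty": 0, "tz": 0, "wx": 0, "wy": 0, "wz": 0},
    {"hand": 1, "tx": 0, "ty": 0, "tz": 0, "wx": 0, "wy": 0, "wz": 0},
  ],
)

```text
time: 4.37
tool_pos: [477.7, 31.0, 68.3]
tcp_rot: [-3.142, 0.001, 0.071]
contact_force: [-0.6, 0.2, -0.4]
grip_width: 0.6
```

Tips are about 4 mm above the board (tile 10 mm high), with no contact. Now I'll push tile B.

Emit:
drive_tool(
  deltas=[
    {"hand": 1, "tx": 0, "ty": 0.15, "tz": 0.03, "wx": 0, "wy": 0, "wz": 0},
    {"hand": 1, "tx": 0, "ty": 0.15, "tz": 0, "wx": 0, "wy": 0, "wz": 0},
    {"hand": 1, "tx": 0, "ty": 0.15, "tz": 0, "wx": 0, "wy": 0, "wz": 0},
    {"hand": 1, "tx": 0, "ty": 0.15, "tz": 0, "wx": 0, "wy": 0, "wz": 0},
    {"hand": 1, "tx": 0, "ty": 0.15, "tz": 0, "wx": 0, "wy": 0, "wz": 0},
    {"hand": 1, "tx": 0, "ty": 0.15, "tz": 0, "wx": 0, "wy": 0, "wz": 0},
    {"hand": 1, "tx": 0, "ty": 0.15, "tz": 0, "wx": 0, "wy": 0, "wz": 0},
    {"hand": 1, "tx": 0, "ty": 0.15, "tz": 0, "wx": 0, "wy": 0, "wz": 0},
    {"hand": 1, "tx": 0, "ty": 0.15, "tz": 0, "wx": 0, "wy": 0, "wz": 0},
    {"hand": 1, "tx": 0, "ty": 0.15, "tz": 0, "wx": 0, "wy": 0, "wz": 0},
  ],
)

```text
time: 5.2
tool_pos: [482.4, -29.5, 67.5]
tcp_rot: [3.142, 0.0, 0.071]
contact_force: [-1.5, 0.3, 0.1]
grip_width: 0.5
```

```bash
python3 -c "
from h import *
st();look('b')"
```

```text
5.2 world [482.4 -29.5  67.5] board [-85.8 -81.3] rot [3.142 0.    0.071] F [-1.5  0.3  0.1] w 0.5 q [-0.22  0.49  1.85 -0.    0.8  -0.29]
top tile board ctr [-89.9  63. ] [42.3 30. ] 47 min [-114.   39.] max [-65.  87.]
top tile board ctr [86.5 58.3] [42.3 30.7] 58 min [64. 34.] max [110.  83.]
top bowl board ctr [-0.1 42.4] [45.7 46.4] 87 min [-24.  19.] max [23. 65.]
top bowl board ctr [  -8.9 -177.5] [237.7 101.8] 0 min [-128. -228.] max [ 110. -127.]
scene tile board ctr [87.4 58.4] [43.1 34.3] 57 min [63. 34.] max [111.  85.]
scene tile board ctr [ -69.3 -114.6] [23.9 46.6] 86 min [ -93. -128.] max [ -46. -104.]
scene tile board ctr [-88.7  63.2] [43.9 35.7] 47 min [-116.   39.] max [-62.  89.]
scene green board ctr [ 13.7 -79.5] [47.8 74.7] 70 min [ -16. -110.] max [ 47. -49.]
scene bowl board ctr [  39.6 -189.3] [237.3 109.7] 0 min [ -79. -244.] max [ 158. -134.]
scene bowl board ctr [ 1.6 41.6] [53.6 51. ] 0 min [-25.  16.] max [28. 67.]
```

View pics/scene_b.png

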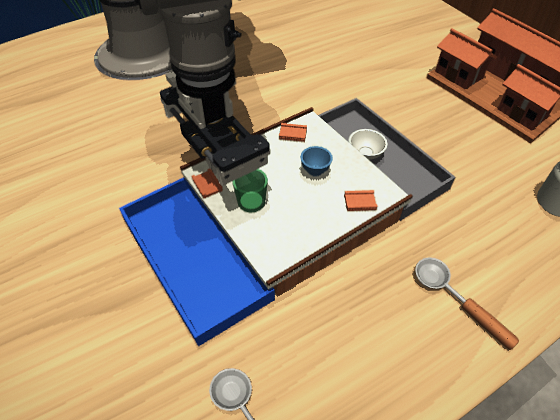

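```bash
python3 -c "
from h import *
im=cv2.imread('pics/scene_b.png')[140:230,160:290];cv2.imwrite('pics/zb.png',cv2.resize(im,None,fx=6,fy=6,interpolation=cv2.INTER_CUBIC))
im=cv2.imread('pics/top_b.png')[200:290,260:390];cv2.imwrite('pics/zbt.png',cv2.resize(im,None,fx=6,fy=6,interpolation=cv2.INTER_CUBIC))"
```

```text
(no output)
```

View pics/zb.png

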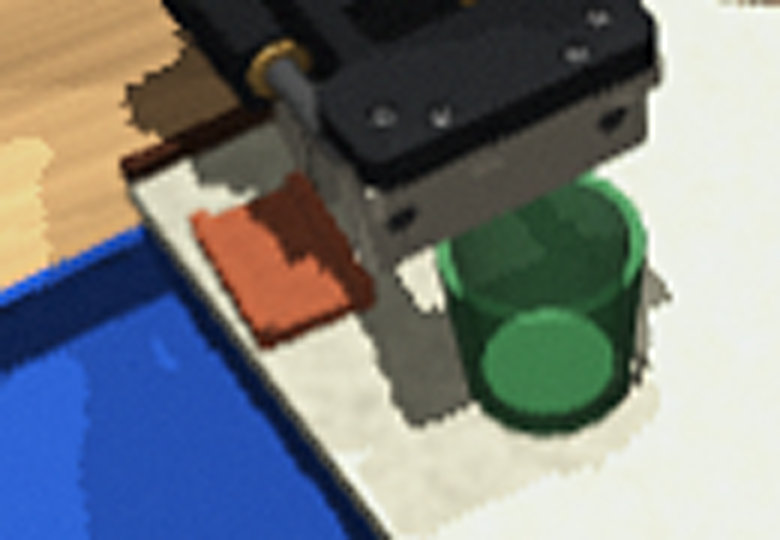

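View pics/zbt.png

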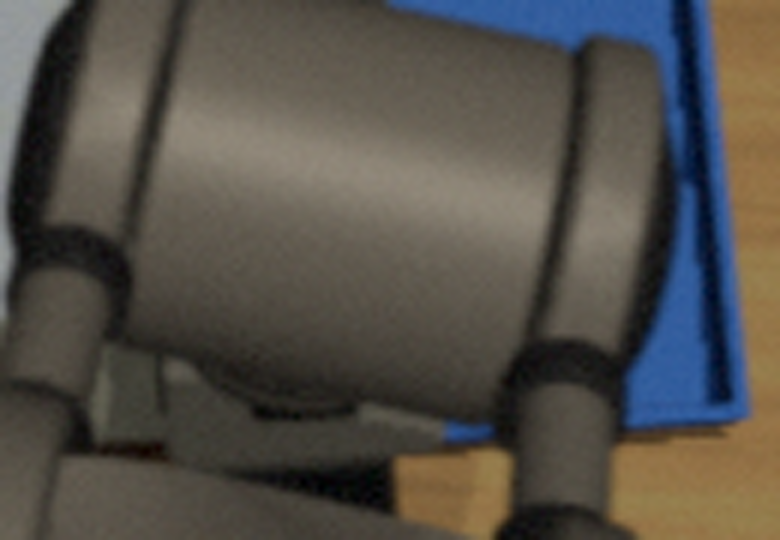

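```bash
python3 -c "
from h import *
for q in((195,215),(270,345),(370,300),(300,180),(425,425),(385,370),(465,410)):
    p=[160+q[0]/6,140+q[1]/6]
    print(q,[bd(ray('scene',[p],z))[0].round() for z in(50,54,59)])
m=camera_model('scene');K=np.array([[m['fx'],0,m['cx']],[0,m['fy'],m['cy']],[0,0,1]])
for b in((-105,-91),(-67,-91),(-105,-72),(-67,-72)):
  w=C+RB@np.array(b)
  for z in(53.5,):
    p=cv2.projectPoints(np.array([[w[0],w[1],z]]),m['rvec'],m['tvec'],K,m['D'])[0].ravel();print(b,((p-[160,140])*6).round())
"
```

```text
(195, 215) [array([-100., -120.]), array([ -96., -121.]), array([ -92., -122.])]
(270, 345) [array([ -50., -125.]), array([ -47., -126.]), array([ -43., -127.])]
(370, 300) [array([-49., -97.]), array([-46., -98.]), array([ -42., -100.])]
(300, 180) [array([-96., -91.]), array([-92., -93.]), array([-87., -94.])]
(425, 425) [array([  -7., -106.]), array([  -4., -107.]), array([  -0., -109.])]
(385, 370) [array([ -27., -105.]), array([ -24., -106.]), array([ -20., -108.])]
(465, 410) [array([ -5., -95.]), array([ -3., -97.]), array([  1., -98.])]
(-105, -91) [281. 149.]
(-67, -91) [353. 238.]
(-105, -72) [344. 120.]
(-67, -72) [417. 207.]
```

Tile B has squared up, but it slid to x≈-69 against a finger at x=-86. I'll back off, shift 16 mm in +x so the finger sits behind its centre, then finish the push.

Emit:
drive_tool(
  deltas=[
    {"hand": 1, "tx": 0, "ty": -0.2, "tz": 0, "wx": 0, "wy": 0, "wz": 0},
    {"hand": 1, "tx": 0.2, "ty": 0, "tz": 0, "wx": 0, "wy": 0, "wz": 0},
    {"hand": 1, "tx": 0.2, "ty": 0, "tz": 0, "wx": 0, "wy": 0, "wz": 0},
    {"hand": 1, "tx": 0, "ty": 0, "tz": 0, "wx": 0, "wy": 0, "wz": 0},
    {"hand": 1, "tx": 0, "ty": 0.12, "tz": 0, "wx": 0, "wy": 0, "wz": 0},
    {"hand": 1, "tx": 0, "ty": 0.12, "tz": 0, "wx": 0, "wy": 0, "wz": 0},
    {"hand": 1, "tx": 0, "ty": 0.12, "tz": 0, "wx": 0, "wy": 0, "wz": 0},
    {"hand": 1, "tx": 0, "ty": 0.12, "tz": 0, "wx": 0, "wy": 0, "wz": 0},
    {"hand": 1, "tx": 0, "ty": 0.12, "tz": 0, "wx": 0, "wy": 0, "wz": 0},
    {"hand": 1, "tx": 0, "ty": 0.12, "tz": 0, "wx": 0, "wy": 0, "wz": 0},
    {"hand": 1, "tx": 0, "ty": 0.12, "tz": 0, "wx": 0, "wy": 0, "wz": 0},
    {"hand": 1, "tx": 0, "ty": 0.12, "tz": 0, "wx": 0, "wy": 0, "wz": 0},
    {"hand": 1, "tx": 0, "ty": 0.12, "tz": 0, "wx": 0, "wy": 0, "wz": 0},
    {"hand": 1, "tx": 0, "ty": 0.12, "tz": 0, "wx": 0, "wy": 0, "wz": 0},
    {"hand": 1, "tx": 0, "ty": 0.12, "tz": 0, "wx": 0, "wy": 0, "wz": 0},
    {"hand": 1, "tx": 0, "ty": 0.12, "tz": 0, "wx": 0, "wy": 0, "wz": 0},
    {"hand": 1, "tx": 0, "ty": 0.12, "tz": 0, "wx": 0, "wy": 0, "wz": 0},
    {"hand": 1, "tx": 0, "ty": 0, "tz": 0, "wx": 0, "wy": 0, "wz": 0},
  ],
)

```text
time: 6.8
tool_pos: [502.4, -82.9, 67.5]
tcp_rot: [3.141, -0.0, 0.071]
contact_force: [-0.6, -0.2, -0.8]
grip_width: 0.4
```

```bash
python3 -c "
from h import *
st();look('c')"
```

```text
6.8 world [502.4 -82.9  67.5] board [ -69.7 -136. ] rot [ 3.141 -0.     0.071] F [-0.6 -0.2 -0.8] w 0.4 q [-0.31  0.52  1.78 -0.    0.83 -0.38]
top tile board ctr [-89.8  63.1] [42. 30.] 47 min [-114.   39.] max [-65.  87.]
top tile board ctr [86.4 58.4] [42.3 30.7] 58 min [64. 34.] max [110.  83.]
top green board ctr [ -4.7 -69.8] [40.1 49.1] 80 min [-30. -92.] max [ 19. -50.]
top bowl board ctr [-113.3 -205. ] [53.3 28. ] 68 min [-127. -230.] max [ -98. -176.]
top bowl board ctr [-0.1 42.4] [45.7 46.4] 87 min [-24.  19.] max [23. 65.]
top bowl board ctr [  69.4 -177.5] [ 80.9 101.8] 0 min [  29. -228.] max [ 110. -127.]
scene tile board ctr [87.4 58.4] [43.1 34.3] 57 min [63. 34.] max [112.  85.]
scene tile board ctr [-88.7  63.2] [43.9 35.7] 47 min [-116.   39.] max [-62.  89.]
scene green board ctr [ 11.2 -80.5] [41.8 78.1] 51 min [ -28. -110.] max [ 47. -49.]
scene bowl board ctr [  39.1 -189.4] [238.3 109.8] 0 min [ -80. -244.] max [ 158. -134.]
scene bowl board ctr [ 1.6 41.6] [53.6 51. ] 0 min [-25.  16.] max [28. 67.]
```

View pics/scene_c.png

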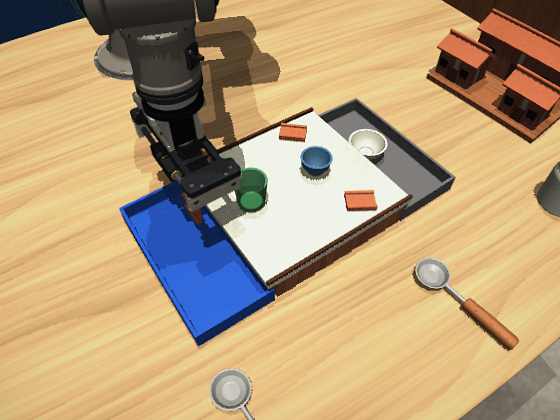

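Emit:
drive_tool(
  deltas=[
    {"hand": 1, "tx": 0, "ty": 0, "tz": -0.2, "wx": 0, "wy": 0, "wz": 0},
    {"hand": 1, "tx": 0, "ty": 0, "tz": -0.4, "wx": 0, "wy": 0, "wz": 0},
    {"hand": 1, "tx": 0, "ty": 0, "tz": -0.6, "wx": 0, "wy": 0, "wz": 0},
    {"hand": 1, "tx": 0, "ty": 0, "tz": -0.6, "wx": 0, "wy": 0, "wz": 0},
    {"hand": 1, "tx": 0, "ty": 0, "tz": -0.6, "wx": 0, "wy": 0, "wz": 0},
    {"hand": 1, "tx": 0, "ty": 0, "tz": -0.2, "wx": 0, "wy": 0, "wz": 0},
    {"hand": 1, "tx": -0.07, "ty": -0.6, "tz": 0, "wx": 0, "wy": 0, "wz": 0},
    {"hand": 1, "tx": -0.07, "ty": -0.6, "tz": 0, "wx": 0, "wy": 0, "wz": 0},
    {"hand": 1, "tx": -0.07, "ty": -0.6, "tz": 0, "wx": 0, "wy": 0, "wz": 0},
    {"hand": 1, "tx": -0.07, "ty": -0.6, "tz": 0, "wx": 0, "wy": 0, "wz": 0},
    {"hand": 1, "tx": -0.07, "ty": -0.6, "tz": 0, "wx": 0, "wy": 0, "wz": 0},
    {"hand": 1, "tx": -0.07, "ty": -0.6, "tz": 0, "wx": 0, "wy": 0, "wz": 0},
    {"hand": 1, "tx": -0.07, "ty": -0.6, "tz": 0, "wx": 0, "wy": 0, "wz": 0},
    {"hand": 1, "tx": -0.07, "ty": -0.6, "tz": 0, "wx": 0, "wy": 0, "wz": 0},
    {"hand": 1, "tx": -0.07, "ty": -0.6, "tz": 0, "wx": 0, "wy": 0, "wz": 0},
    {"hand": 1, "tx": -0.07, "ty": -0.6, "tz": 0, "wx": 0, "wy": 0, "wz": 0},
    {"hand": 1, "tx": 0, "ty": 0, "tz": 0, "wx": 0, "wy": 0, "wz": 0},
    {"hand": 1, "tx": 0, "ty": 0, "tz": 0, "wx": 0, "wy": 0, "wz": 0},
  ],
)

```text
time: 8.4
tool_pos: [456.5, 156.3, 171.2]
tcp_rot: [3.141, 0.001, 0.074]
contact_force: [0.2, -0.7, -0.2]
grip_width: 0.5
```

```bash
python3 -c "
from h import *
st();look('d')"
```

```text
8.4 world [456.5 156.3 171.2] board [-98. 106.] rot [3.141e+00 1.000e-03 7.400e-02] F [ 0.2 -0.7 -0.2] w 0.5 q [ 0.17  0.34  1.74 -0.    1.06  0.1 ]
top tile board ctr [-89.8  63.1] [42. 30.] 47 min [-114.   39.] max [-65.  87.]
top tile board ctr [86.5 58.5] [42.6 30.6] 59 min [64. 34.] max [110.  83.]
top green board ctr [ -5.2 -72.7] [47.  48.5] 67 min [-30. -97.] max [ 19. -50.]
top bowl board ctr [-0.1 42.4] [45.7 46.4] 87 min [-24.  19.] max [23. 66.]
top bowl board ctr [  -9.  -177.5] [237.8 101.9] 0 min [-128. -228.] max [ 110. -127.]
scene tile board ctr [ -48.4 -148.7] [41.8  9.1] 0 min [ -69. -153.] max [ -27. -144.]
scene tile board ctr [86.9 58.9] [43.3 32.5] 58 min [63. 34.] max [111.  85.]
scene tile board ctr [-88.7  63.2] [43.7 35.9] 47 min [-116.   39.] max [-63.  91.]
scene green board ctr [ 10.3 -81.8] [47.5 77.4] 56 min [ -28. -109.] max [ 47. -49.]
scene bowl board ctr [  39.6 -189.3] [237.3 110. ] 0 min [ -79. -244.] max [ 158. -134.]
scene bowl board ctr [ 2.  41.6] [54.4 51. ] 0 min [-25.  16.] max [29. 67.]
```

View pics/scene_d.png

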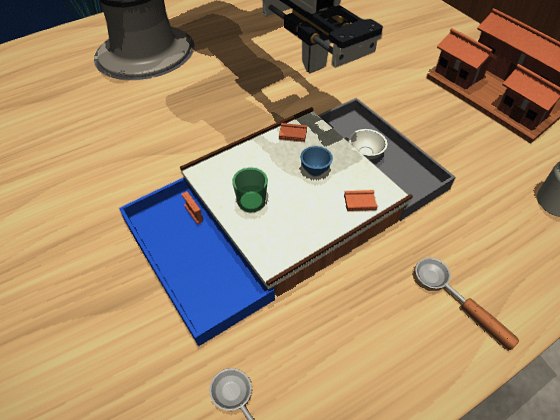

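Tile B is in the blue tray, standing on edge at (193,207). Cup and bowl haven't moved. Now I'll descend behind tile C.

Emit:
drive_tool(
  deltas=[
    {"hand": 1, "tx": 0.05, "ty": 0, "tz": 0.4, "wx": 0, "wy": 0, "wz": 0},
    {"hand": 1, "tx": 0, "ty": 0, "tz": 0.4, "wx": 0, "wy": 0, "wz": 0},
    {"hand": 1, "tx": 0, "ty": 0, "tz": 0.4, "wx": 0, "wy": 0, "wz": 0},
    {"hand": 1, "tx": 0, "ty": 0, "tz": 0.4, "wx": 0, "wy": 0, "wz": 0},
    {"hand": 1, "tx": 0, "ty": 0, "tz": 0.4, "wx": 0, "wy": 0, "wz": 0},
    {"hand": 1, "tx": 0, "ty": 0, "tz": 0.3, "wx": 0, "wy": 0, "wz": 0},
    {"hand": 1, "tx": 0, "ty": 0, "tz": 0.2, "wx": 0, "wy": 0, "wz": 0},
    {"hand": 1, "tx": 0, "ty": 0, "tz": 0.1, "wx": 0, "wy": 0, "wz": 0},
    {"hand": 1, "tx": 0, "ty": 0, "tz": 0, "wx": 0, "wy": 0, "wz": 0},
    {"hand": 1, "tx": 0, "ty": 0, "tz": 0, "wx": 0, "wy": 0, "wz": 0},
  ],
)

```text
time: 9.33
tool_pos: [459.5, 155.2, 67.8]
tcp_rot: [3.142, -0.001, 0.071]
contact_force: [-0.0, -0.8, 1.1]
grip_width: 0.3
```

```bash
python3 -c "
from h import *
st()"
```

```text
9.33 world [459.5 155.2  67.8] board [-95.1 104.7] rot [ 3.142e+00 -1.000e-03  7.100e-02] F [-0.  -0.8  1.1] w 0.3 q [ 0.17  0.49  1.85 -0.    0.8   0.1 ]
```

Emit:
drive_tool(
  deltas=[
    {"hand": 1, "tx": 0, "ty": 0.1, "tz": 0, "wx": 0, "wy": 0, "wz": 0},
    {"hand": 1, "tx": 0, "ty": 0.1, "tz": 0, "wx": 0, "wy": 0, "wz": 0},
    {"hand": 1, "tx": 0, "ty": 0.1, "tz": 0, "wx": 0, "wy": 0, "wz": 0},
    {"hand": 1, "tx": 0, "ty": 0.1, "tz": 0, "wx": 0, "wy": 0, "wz": 0},
    {"hand": 1, "tx": 0, "ty": 0.1, "tz": 0, "wx": 0, "wy": 0, "wz": 0},
    {"hand": 1, "tx": 0, "ty": 0.1, "tz": 0, "wx": 0, "wy": 0, "wz": 0},
    {"hand": 1, "tx": 0, "ty": 0.1, "tz": 0, "wx": 0, "wy": 0, "wz": 0},
    {"hand": 1, "tx": 0, "ty": 0.1, "tz": 0, "wx": 0, "wy": 0, "wz": 0},
    {"hand": 1, "tx": 0, "ty": 0.1, "tz": 0, "wx": 0, "wy": 0, "wz": 0},
    {"hand": 1, "tx": 0, "ty": 0.1, "tz": 0, "wx": 0, "wy": 0, "wz": 0},
    {"hand": 1, "tx": 0, "ty": 0.1, "tz": 0, "wx": 0, "wy": 0, "wz": 0},
    {"hand": 1, "tx": 0, "ty": 0.1, "tz": 0, "wx": 0, "wy": 0, "wz": 0},
  ],
)

```text
time: 10.33
tool_pos: [462.6, 107.3, 67.5]
tcp_rot: [3.142, -0.0, 0.072]
contact_force: [-1.1, 0.4, -0.3]
grip_width: 0.6
```

```bash
python3 -c "
from h import *
st();look('e')
im=cv2.imread('pics/scene_e.png')[90:190,190:320];cv2.imwrite('pics/ze.png',cv2.resize(im,None,fx=6,fy=6,interpolation=cv2.INTER_CUBIC))"
```

```text
10.33 world [462.6 107.3  67.5] board [-95.5  56.6] rot [ 3.142 -0.     0.072] F [-1.1  0.4 -0.3] w 0.6 q [ 0.07  0.48  1.88 -0.    0.79 -0.01]
top tile board ctr [86.4 58.4] [42.3 30.5] 58 min [64. 34.] max [110.  83.]
top green board ctr [ -4.5 -72.7] [46.3 49.4] 41 min [-30. -97.] max [ 19. -50.]
top bowl board ctr [  -9.  -177.3] [237.8 102.3] 0 min [-128. -228.] max [ 110. -126.]
scene tile board ctr [ -48.4 -148.8] [ 9.2 41.8] 90 min [ -69. -153.] max [ -27. -144.]
scene tile board ctr [87.6 58.4] [43.3 34.3] 58 min [63. 34.] max [111.  85.]
scene tile board ctr [-92.4  18.4] [44.  35.4] 41 min [-120.   -7.] max [-66.  30.]
scene green board ctr [ 10.3 -81.8] [47.5 77.4] 56 min [ -28. -109.] max [ 47. -49.]
scene bowl board ctr [  39.6 -189.3] [237.3 110. ] 0 min [ -79. -244.] max [ 158. -134.]
scene bowl board ctr [ 1.6 42.2] [53.6 52.2] 0 min [-25.  16.] max [28. 68.]
```

View pics/ze.png

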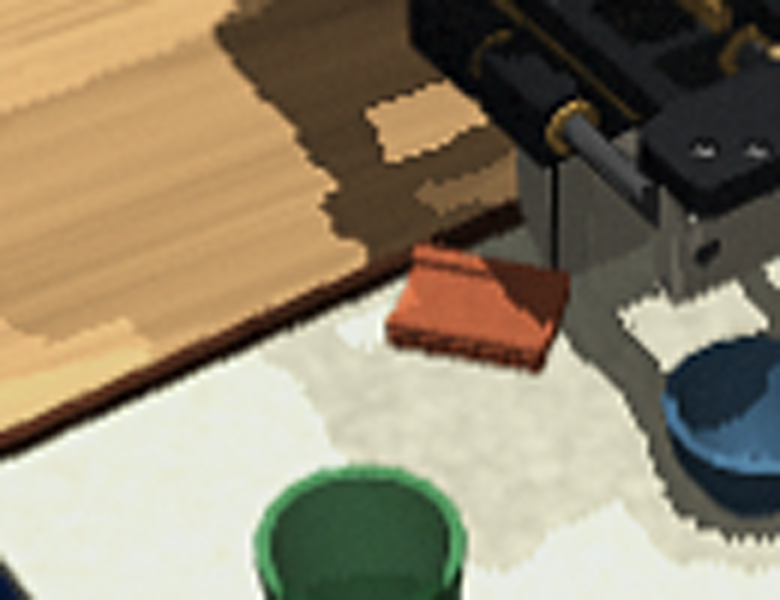

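Emit:
drive_tool(
  deltas=[
    {"hand": 1, "tx": 0.02, "ty": 0.1, "tz": 0, "wx": 0, "wy": 0, "wz": 0},
    {"hand": 1, "tx": 0.02, "ty": 0.1, "tz": 0, "wx": 0, "wy": 0, "wz": 0},
    {"hand": 1, "tx": 0.02, "ty": 0.1, "tz": 0, "wx": 0, "wy": 0, "wz": 0},
    {"hand": 1, "tx": 0.02, "ty": 0.1, "tz": 0, "wx": 0, "wy": 0, "wz": 0},
    {"hand": 1, "tx": 0.02, "ty": 0.1, "tz": 0, "wx": 0, "wy": 0, "wz": 0},
    {"hand": 1, "tx": 0.02, "ty": 0.1, "tz": 0, "wx": 0, "wy": 0, "wz": 0},
    {"hand": 1, "tx": 0.02, "ty": 0.1, "tz": 0, "wx": 0, "wy": 0, "wz": 0},
    {"hand": 1, "tx": 0.02, "ty": 0.1, "tz": 0, "wx": 0, "wy": 0, "wz": 0},
    {"hand": 1, "tx": 0.02, "ty": 0.1, "tz": 0, "wx": 0, "wy": 0, "wz": 0},
    {"hand": 1, "tx": 0.02, "ty": 0.1, "tz": 0, "wx": 0, "wy": 0, "wz": 0},
  ],
)

```text
time: 11.27
tool_pos: [473.5, 67.9, 67.5]
tcp_rot: [3.141, 0.0, 0.072]
contact_force: [0.7, 0.4, -0.8]
grip_width: 0.3
```

```bash
python3 -c "
from h import *
st();look('f')
im=cv2.imread('pics/scene_f.png')[100:200,190:320];cv2.imwrite('pics/zf.png',cv2.resize(im,None,fx=6,fy=6,interpolation=cv2.INTER_CUBIC))"
```

```text
11.27 world [473.5  67.9  67.5] board [-87.5  16.6] rot [3.141 0.    0.072] F [ 0.7  0.4 -0.8] w 0.3 q [-0.02  0.48  1.87 -0.    0.79 -0.09]
top tile board ctr [86.4 58.4] [42.3 30.5] 58 min [64. 34.] max [110.  83.]
top green board ctr [ -3.2 -77.1] [48.9 39.6] 18 min [-30. -97.] max [ 19. -53.]
top bowl board ctr [  -8.9 -177.5] [237.7 101.9] 0 min [-128. -228.] max [ 110. -127.]
scene tile board ctr [ -48.4 -148.8] [ 9.2 41.8] 90 min [ -69. -153.] max [ -27. -144.]
scene tile board ctr [87.6 58.3] [43.4 34.3] 58 min [63. 34.] max [111.  85.]
scene tile board ctr [-96.8 -19.3] [15.7 47.6] 87 min [-121.  -28.] max [-73. -11.]
scene green board ctr [ 10.  -82.3] [48.7 77.4] 56 min [ -28. -109.] max [ 47. -49.]
scene bowl board ctr [  39.6 -189.3] [237.3 110. ] 0 min [ -79. -244.] max [ 158. -134.]
scene bowl board ctr [ 2.  41.6] [54.5 51. ] 0 min [-25.  16.] max [29. 67.]
```

View pics/zf.png

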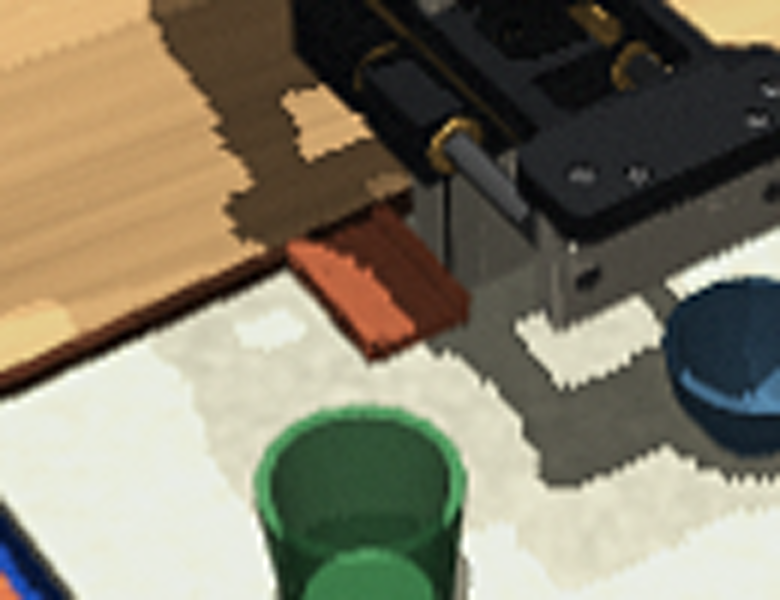

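Emit:
drive_tool(
  deltas=[
    {"hand": 1, "tx": 0, "ty": -0.25, "tz": 0, "wx": 0, "wy": 0, "wz": 0},
    {"hand": 1, "tx": -0.1, "ty": -0.25, "tz": 0, "wx": 0, "wy": 0, "wz": 0},
    {"hand": 1, "tx": -0.1, "ty": 0, "tz": 0, "wx": 0, "wy": 0, "wz": 0},
    {"hand": 1, "tx": 0, "ty": 0, "tz": 0, "wx": 0, "wy": 0, "wz": -0.8},
    {"hand": 1, "tx": 0, "ty": 0, "tz": 0, "wx": 0, "wy": 0, "wz": -0.8},
    {"hand": 1, "tx": 0, "ty": 0, "tz": 0, "wx": 0, "wy": 0, "wz": -0.8},
    {"hand": 1, "tx": 0, "ty": 0, "tz": 0, "wx": 0, "wy": 0, "wz": -0.8},
    {"hand": 1, "tx": 0, "ty": 0.12, "tz": 0, "wx": 0, "wy": 0, "wz": 0},
    {"hand": 1, "tx": 0, "ty": 0.12, "tz": 0, "wx": 0, "wy": 0, "wz": 0},
    {"hand": 1, "tx": 0, "ty": 0.12, "tz": 0, "wx": 0, "wy": 0, "wz": 0},
    {"hand": 1, "tx": 0, "ty": 0.12, "tz": 0, "wx": 0, "wy": 0, "wz": 0},
    {"hand": 1, "tx": 0, "ty": 0.12, "tz": 0, "wx": 0, "wy": 0, "wz": 0},
    {"hand": 1, "tx": 0, "ty": 0.12, "tz": 0, "wx": 0, "wy": 0, "wz": 0},
    {"hand": 1, "tx": 0, "ty": 0.12, "tz": 0, "wx": 0, "wy": 0, "wz": 0},
    {"hand": 1, "tx": 0, "ty": 0.12, "tz": 0, "wx": 0, "wy": 0, "wz": 0},
    {"hand": 1, "tx": 0, "ty": 0.12, "tz": 0, "wx": 0, "wy": 0, "wz": 0},
    {"hand": 1, "tx": 0, "ty": 0.12, "tz": 0, "wx": 0, "wy": 0, "wz": 0},
  ],
)

```text
time: 12.78
tool_pos: [480.7, 42.1, 67.5]
tcp_rot: [3.142, -0.0, 0.351]
contact_force: [-0.0, 0.4, 0.2]
grip_width: 0.6
```

```bash
python3 -c "
from h import *
st();look('g')
im=cv2.imread('pics/scene_g.png')[110:210,180:310];cv2.imwrite('pics/zg.png',cv2.resize(im,None,fx=6,fy=6,interpolation=cv2.INTER_CUBIC))"
```

```text
12.78 world [480.7  42.1  67.5] board [-82.3  -9.7] rot [ 3.142 -0.     0.351] F [-0.   0.4  0.2] w 0.6 q [-0.07  0.49  1.86 -0.    0.8  -0.42]
top tile board ctr [86.5 58.3] [42.3 30.6] 58 min [64. 34.] max [110.  83.]
top bowl board ctr [  -9.  -177.5] [102.3 237.9] 90 min [-128. -228.] max [ 110. -126.]
scene tile board ctr [ -48.4 -148.8] [ 9.2 41.8] 90 min [ -69. -153.] max [ -27. -144.]
scene tile board ctr [87.4 58.4] [43.1 34.3] 57 min [63. 34.] max [111.  85.]
scene tile board ctr [-92.5 -40.7] [28.2 46. ] 70 min [-119.  -60.] max [-68. -33.]
scene green board ctr [ 11.3 -78.9] [48.2 79.8] 68 min [ -28. -109.] max [ 47. -49.]
scene bowl board ctr [  39.6 -189.3] [237.3 110. ] 0 min [ -79. -244.] max [ 158. -134.]
scene bowl board ctr [ 1.6 41.6] [53.6 51. ] 0 min [-25.  16.] max [28. 67.]
```

View pics/zg.png

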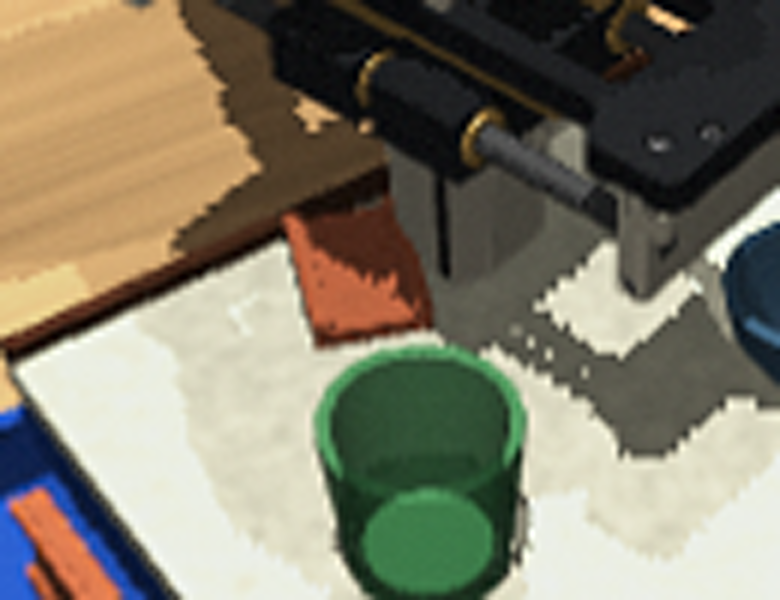

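Emit:
drive_tool(
  deltas=[
    {"hand": 1, "tx": 0, "ty": -0.2, "tz": 0, "wx": 0, "wy": 0, "wz": 0},
    {"hand": 1, "tx": -0.25, "ty": 0, "tz": 0, "wx": 0, "wy": 0, "wz": 0},
    {"hand": 1, "tx": 0, "ty": 0, "tz": 0, "wx": 0, "wy": 0, "wz": 0},
    {"hand": 1, "tx": 0, "ty": 0.12, "tz": 0, "wx": 0, "wy": 0, "wz": 0},
    {"hand": 1, "tx": 0, "ty": 0.12, "tz": 0, "wx": 0, "wy": 0, "wz": 0},
    {"hand": 1, "tx": 0, "ty": 0.12, "tz": 0, "wx": 0, "wy": 0, "wz": 0},
    {"hand": 1, "tx": 0, "ty": 0.12, "tz": 0, "wx": 0, "wy": 0, "wz": 0},
    {"hand": 1, "tx": 0, "ty": 0.12, "tz": 0, "wx": 0, "wy": 0, "wz": 0},
    {"hand": 1, "tx": 0, "ty": 0.12, "tz": 0, "wx": 0, "wy": 0, "wz": 0},
    {"hand": 1, "tx": 0, "ty": 0.12, "tz": 0, "wx": 0, "wy": 0, "wz": 0},
    {"hand": 1, "tx": 0, "ty": 0.12, "tz": 0, "wx": 0, "wy": 0, "wz": 0},
    {"hand": 1, "tx": 0, "ty": 0.12, "tz": 0, "wx": 0, "wy": 0, "wz": 0},
    {"hand": 1, "tx": 0, "ty": 0.12, "tz": 0, "wx": 0, "wy": 0, "wz": 0},
    {"hand": 1, "tx": 0, "ty": 0.12, "tz": 0, "wx": 0, "wy": 0, "wz": 0},
  ],
)

```text
time: 14.05
tool_pos: [486.6, -3.3, 67.5]
tcp_rot: [3.142, 0.0, 0.351]
contact_force: [-0.6, 1.0, 0.2]
grip_width: -0.1
```

```bash
python3 -c "
from h import *
st();look('h')
im=cv2.imread('pics/scene_h.png')[120:220,160:290];cv2.imwrite('pics/zh.png',cv2.resize(im,None,fx=6,fy=6,interpolation=cv2.INTER_CUBIC))"
```

```text
14.05 world [486.6  -3.3  67.5] board [-79.7 -55.5] rot [3.142 0.    0.351] F [-0.6  1.   0.2] w -0.1 q [-0.16  0.49  1.85 -0.    0.8  -0.52]
top tile board ctr [86.5 58.5] [42.6 30.6] 59 min [64. 34.] max [110.  83.]
top bowl board ctr [ 0.4 46.2] [39.6 46.3] 74 min [-24.  23.] max [23. 65.]
top bowl board ctr [  -8.9 -177.6] [237.7 101.9] 0 min [-128. -228.] max [ 110. -127.]
scene tile board ctr [ -48.4 -148.7] [41.8  9.1] 0 min [ -69. -153.] max [ -27. -144.]
scene tile board ctr [87.4 58.4] [43.1 34.3] 57 min [63. 34.] max [111.  85.]
scene tile board ctr [-76.3 -87.4] [32. 46.] 77 min [-102. -107.] max [-52. -75.]
scene green board ctr [  9.2 -81.6] [48.7 79.6] 56 min [ -28. -109.] max [ 47. -49.]
scene bowl board ctr [  39.6 -189.3] [237.3 110. ] 0 min [ -79. -244.] max [ 158. -134.]
scene bowl board ctr [ 1.9 41.5] [50.6 55.1] 86 min [-25.  15.] max [28. 67.]
```

View pics/zh.png

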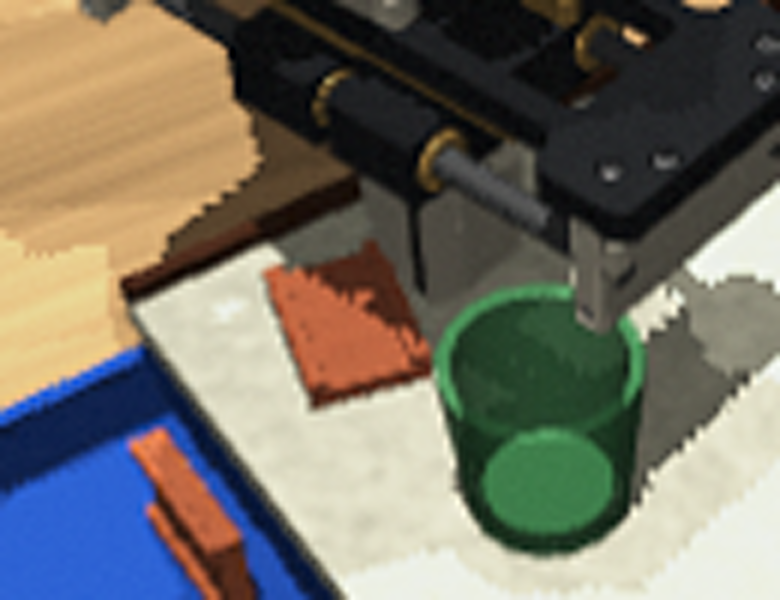

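Emit:
drive_tool(
  deltas=[
    {"hand": 1, "tx": 0, "ty": -0.25, "tz": 0, "wx": 0, "wy": 0, "wz": 0},
    {"hand": 1, "tx": 0, "ty": 0, "tz": 0, "wx": 0, "wy": 0, "wz": 0.8},
    {"hand": 1, "tx": 0, "ty": 0, "tz": 0, "wx": 0, "wy": 0, "wz": 0.8},
    {"hand": 1, "tx": 0, "ty": 0, "tz": 0, "wx": 0, "wy": 0, "wz": 0.8},
    {"hand": 1, "tx": 0, "ty": 0, "tz": 0, "wx": 0, "wy": 0, "wz": 0.8},
    {"hand": 1, "tx": 0.16, "ty": 0, "tz": 0, "wx": 0, "wy": 0, "wz": 0},
    {"hand": 1, "tx": 0, "ty": 0.12, "tz": 0, "wx": 0, "wy": 0, "wz": 0},
    {"hand": 1, "tx": 0, "ty": 0.12, "tz": 0, "wx": 0, "wy": 0, "wz": 0},
    {"hand": 1, "tx": 0, "ty": 0.12, "tz": 0, "wx": 0, "wy": 0, "wz": 0},
    {"hand": 1, "tx": 0, "ty": 0.12, "tz": 0, "wx": 0, "wy": 0, "wz": 0},
    {"hand": 1, "tx": 0, "ty": 0.12, "tz": 0, "wx": 0, "wy": 0, "wz": 0},
    {"hand": 1, "tx": 0, "ty": 0.12, "tz": 0, "wx": 0, "wy": 0, "wz": 0},
    {"hand": 1, "tx": 0, "ty": 0.12, "tz": 0, "wx": 0, "wy": 0, "wz": 0},
    {"hand": 1, "tx": 0, "ty": 0.12, "tz": 0, "wx": 0, "wy": 0, "wz": 0},
    {"hand": 1, "tx": 0, "ty": 0.12, "tz": 0, "wx": 0, "wy": 0, "wz": 0},
  ],
)

```text
time: 15.4
tool_pos: [492.5, -36.7, 67.5]
tcp_rot: [3.141, -0.0, 0.072]
contact_force: [0.3, 0.6, -0.6]
grip_width: 0.3
```

```bash
python3 -c "
from h import *
st();look('i')
im=cv2.imread('pics/scene_i.png')[140:240,130:260];cv2.imwrite('pics/zi.png',cv2.resize(im,None,fx=6,fy=6,interpolation=cv2.INTER_CUBIC))"
```

```text
15.4 world [492.5 -36.7  67.5] board [-76.2 -89.2] rot [ 3.141 -0.     0.072] F [ 0.3  0.6 -0.6] w 0.3 q [-0.23  0.5   1.83 -0.    0.81 -0.3 ]
top tile board ctr [86.5 58.5] [42.6 30.6] 59 min [64. 34.] max [110.  83.]
top bowl board ctr [-117.9 -146.5] [35.7 20.4] 86 min [-128. -164.] max [-107. -128.]
top bowl board ctr [-0.1 42.4] [45.7 46.4] 87 min [-24.  19.] max [23. 65.]
top bowl board ctr [  -8.8 -177.5] [237.4 101.9] 0 min [-127. -228.] max [ 110. -127.]
scene tile board ctr [ -48.4 -148.7] [41.8  9.1] 0 min [ -69. -153.] max [ -27. -144.]
scene tile board ctr [87.4 58.4] [43.1 34.3] 57 min [63. 34.] max [111.  85.]
scene tile board ctr [ -73.2 -122.4] [46.6 20.6] 0 min [ -96. -133.] max [ -50. -112.]
scene green board ctr [ 13.4 -83.4] [44.1 70.8] 52 min [  -5. -110.] max [ 48. -49.]
scene bowl board ctr [  39.6 -189.3] [237.3 110. ] 0 min [ -79. -244.] max [ 158. -134.]
scene bowl board ctr [ 1.6 41.6] [53.6 51. ] 0 min [-25.  16.] max [28. 67.]
```

View pics/zi.png

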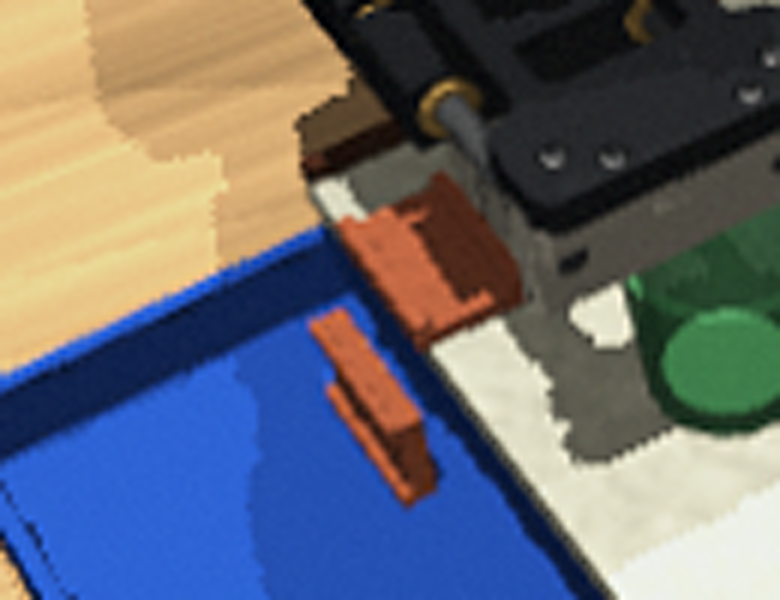

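Emit:
drive_tool(
  deltas=[
    {"hand": 1, "tx": 0, "ty": 0.15, "tz": 0, "wx": 0, "wy": 0, "wz": 0},
    {"hand": 1, "tx": 0, "ty": 0.15, "tz": 0, "wx": 0, "wy": 0, "wz": 0},
    {"hand": 1, "tx": 0, "ty": 0.15, "tz": 0, "wx": 0, "wy": 0, "wz": 0},
    {"hand": 1, "tx": 0, "ty": 0.15, "tz": 0, "wx": 0, "wy": 0, "wz": 0},
    {"hand": 1, "tx": 0, "ty": 0.15, "tz": 0, "wx": 0, "wy": 0, "wz": 0},
    {"hand": 1, "tx": 0, "ty": 0.15, "tz": 0, "wx": 0, "wy": 0, "wz": 0},
    {"hand": 1, "tx": 0, "ty": 0.15, "tz": 0, "wx": 0, "wy": 0, "wz": 0},
    {"hand": 1, "tx": 0, "ty": 0.15, "tz": 0, "wx": 0, "wy": 0, "wz": 0},
    {"hand": 1, "tx": 0, "ty": 0.1, "tz": 0, "wx": 0, "wy": 0, "wz": 0},
    {"hand": 1, "tx": 0, "ty": 0, "tz": 0, "wx": 0, "wy": 0, "wz": 0},
    {"hand": 1, "tx": 0, "ty": 0, "tz": -0.3, "wx": 0, "wy": 0, "wz": 0},
    {"hand": 1, "tx": 0, "ty": 0, "tz": -0.6, "wx": 0, "wy": 0, "wz": 0},
    {"hand": 1, "tx": 0, "ty": 0, "tz": -0.6, "wx": 0, "wy": 0, "wz": 0},
    {"hand": 1, "tx": 0, "ty": 0, "tz": -0.6, "wx": 0, "wy": 0, "wz": 0},
    {"hand": 1, "tx": 0, "ty": 0, "tz": -0.5, "wx": 0, "wy": 0, "wz": 0},
    {"hand": 1, "tx": 0, "ty": 0, "tz": 0, "wx": 0, "wy": 0, "wz": 0},
  ],
)

```text
time: 16.83
tool_pos: [498.2, -88.4, 175.5]
tcp_rot: [3.139, -0.007, 0.072]
contact_force: [0.2, -0.6, 1.0]
grip_width: 0.4
```

```bash
python3 -c "
from h import *
st();look('j')"
```

```text
16.83 world [498.2 -88.4 175.5] board [ -74.3 -141.1] rot [ 3.139 -0.007  0.072] F [ 0.2 -0.6  1. ] w 0.4 q [-0.33  0.37  1.68  0.    1.09 -0.4 ]
top tile board ctr [86.5 58.5] [42.6 30.6] 59 min [64. 34.] max [110.  83.]
top green board ctr [ -4.6 -73.6] [46.6 47.3] 86 min [-29. -97.] max [ 19. -50.]
top bowl board ctr [-118.9 -215.1] [26.6 16.8] 86 min [-128. -228.] max [-111. -201.]
top bowl board ctr [-0.1 42.4] [45.7 46.4] 87 min [-24.  19.] max [23. 65.]
top bowl board ctr [  88.5 -146.3] [39.3 42.8] 90 min [  67. -166.] max [ 110. -127.]
top bowl board ctr [  95.4 -202.9] [29.1 50.4] 0 min [  81. -228.] max [ 110. -178.]
scene tile board ctr [ -38.5 -166. ] [43.8 26.8] 1 min [ -61. -179.] max [ -17. -152.]
scene tile board ctr [87.4 58.4] [43.1 34.3] 57 min [63. 34.] max [111.  85.]
scene green board ctr [ 10.3 -81.8] [47.5 77.4] 56 min [ -27. -109.] max [ 47. -49.]
scene bowl board ctr [  39.6 -189.3] [237.3 110. ] 0 min [ -79. -244.] max [ 158. -134.]
scene bowl board ctr [ 1.8 41.1] [51.3 54.5] 88 min [-25.  15.] max [28. 67.]
```

View pics/scene_j.png

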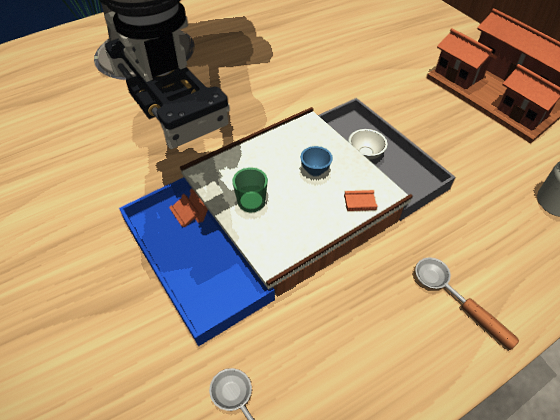

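Emit:
drive_tool(
  deltas=[
    {"hand": 1, "tx": 0.36, "ty": -0.52, "tz": 0, "wx": 0, "wy": 0, "wz": 0},
    {"hand": 1, "tx": 0.36, "ty": -0.52, "tz": 0, "wx": 0, "wy": 0, "wz": 0},
    {"hand": 1, "tx": 0.36, "ty": -0.52, "tz": 0, "wx": 0, "wy": 0, "wz": 0},
    {"hand": 1, "tx": 0.36, "ty": -0.52, "tz": 0, "wx": 0, "wy": 0, "wz": 0},
    {"hand": 1, "tx": 0.36, "ty": -0.52, "tz": 0, "wx": 0, "wy": 0, "wz": 0},
    {"hand": 1, "tx": 0.36, "ty": -0.52, "tz": 0, "wx": 0, "wy": 0, "wz": 0},
    {"hand": 1, "tx": 0.36, "ty": -0.52, "tz": 0, "wx": 0, "wy": 0, "wz": 0},
    {"hand": 1, "tx": 0.36, "ty": -0.52, "tz": 0, "wx": 0, "wy": 0, "wz": 0},
    {"hand": 1, "tx": 0.36, "ty": -0.52, "tz": 0, "wx": 0, "wy": 0, "wz": 0},
    {"hand": 1, "tx": 0.36, "ty": -0.52, "tz": 0, "wx": 0, "wy": 0, "wz": 0},
    {"hand": 1, "tx": 0.36, "ty": -0.52, "tz": 0, "wx": 0, "wy": 0, "wz": 0},
    {"hand": 1, "tx": 0.32, "ty": -0.52, "tz": 0, "wx": 0, "wy": 0, "wz": 0},
    {"hand": 1, "tx": 0, "ty": 0, "tz": 0, "wx": 0, "wy": 0, "wz": 0.6},
    {"hand": 1, "tx": 0, "ty": 0, "tz": 0, "wx": 0, "wy": 0, "wz": 0.6},
    {"hand": 1, "tx": 0, "ty": 0, "tz": 0, "wx": 0, "wy": 0, "wz": 0.6},
    {"hand": 1, "tx": 0, "ty": 0, "tz": 0, "wx": 0, "wy": 0, "wz": 0.6},
    {"hand": 1, "tx": 0, "ty": 0, "tz": 0, "wx": 0, "wy": 0, "wz": 0.6},
    {"hand": 1, "tx": 0, "ty": 0, "tz": 0, "wx": 0, "wy": 0, "wz": 0},
  ],
)

```text
time: 18.43
tool_pos: [648.3, 173.3, 169.3]
tcp_rot: [3.14, 0.003, -0.192]
contact_force: [0.6, -0.1, 0.2]
grip_width: 0.7
```

```bash
python3 -c "
from h import *
st();look('k')
im=cv2.imread('pics/scene_k.png')[150:250,130:260];cv2.imwrite('pics/zk.png',cv2.resize(im,None,fx=6,fy=6,interpolation=cv2.INTER_CUBIC))"
```

```text
18.43 world [648.3 173.3 169.3] board [ 94.6 108.9] rot [ 3.14e+00  3.00e-03 -1.92e-01] F [ 0.6 -0.1  0.2] w 0.7 q [ 0.15  0.67  1.17 -0.    1.3   0.34]
top tile board ctr [ -75.3 -149.7] [26.5 43.8] 90 min [ -97. -163.] max [ -53. -137.]
top tile board ctr [86.6 58.6] [42.7 30.5] 59 min [64. 34.] max [110.  83.]
top green board ctr [ -4.7 -73. ] [46.6 49. ] 59 min [-30. -97.] max [ 19. -50.]
top bowl board ctr [-1.  42.4] [45.8 44.4] 86 min [-24.  19.] max [21. 66.]
top bowl board ctr [  -8.9 -177.5] [237.7 101.9] 0 min [-128. -228.] max [ 110. -127.]
scene tile board ctr [87.5 58.5] [43.5 34.3] 57 min [63. 34.] max [112.  86.]
scene tile board ctr [ -40.2 -156.8] [44.4 58.7] 90 min [ -70. -179.] max [ -11. -135.]
scene green board ctr [ 10.3 -81.8] [47.5 77.4] 56 min [ -27. -109.] max [ 47. -49.]
scene bowl board ctr [  39.6 -189.3] [237.3 110. ] 0 min [ -79. -244.] max [ 158. -134.]
scene bowl board ctr [ 1.6 41.6] [53.6 51. ] 0 min [-25.  16.] max [28. 67.]
```

View pics/zk.png

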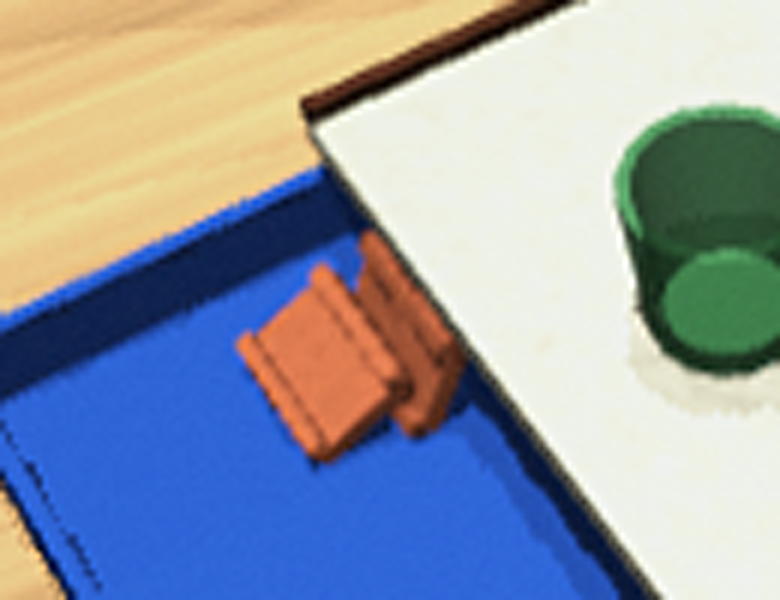

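View pics/top_k.png

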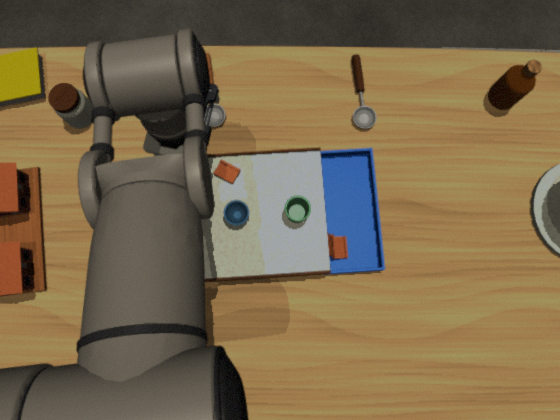

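Both tiles are in the blue tray, one leaning on the other. Now I'll descend behind tile A.

Emit:
drive_tool(
  deltas=[
    {"hand": 1, "tx": 0, "ty": 0, "tz": 0.4, "wx": 0, "wy": 0, "wz": 0},
    {"hand": 1, "tx": 0, "ty": 0, "tz": 0.4, "wx": 0, "wy": 0, "wz": 0},
    {"hand": 1, "tx": 0, "ty": 0, "tz": 0.4, "wx": 0, "wy": 0, "wz": 0},
    {"hand": 1, "tx": 0, "ty": 0, "tz": 0.4, "wx": 0, "wy": 0, "wz": 0},
    {"hand": 1, "tx": 0, "ty": 0, "tz": 0.4, "wx": 0, "wy": 0, "wz": 0},
    {"hand": 1, "tx": 0, "ty": 0, "tz": 0.3, "wx": 0, "wy": 0, "wz": 0},
    {"hand": 1, "tx": 0, "ty": 0, "tz": 0.1, "wx": 0, "wy": 0, "wz": 0},
    {"hand": 1, "tx": 0, "ty": 0, "tz": 0, "wx": 0, "wy": 0, "wz": 0},
    {"hand": 1, "tx": 0, "ty": 0, "tz": 0, "wx": 0, "wy": 0, "wz": 0},
  ],
)

```text
time: 19.28
tool_pos: [649.4, 173.3, 75.8]
tcp_rot: [-3.142, -0.0, -0.19]
contact_force: [0.3, 0.8, 0.5]
grip_width: 0.4
```

```bash
python3 -c "
from h import *
st()"
```

```text
19.28 world [649.4 173.3  75.8] board [ 95.6 108.8] rot [-3.142 -0.    -0.19 ] F [0.3 0.8 0.5] w 0.4 q [ 0.15  0.76  1.27 -0.    1.11  0.34]
```

Descend the last 8 mm, then push along the slanted normal.

Emit:
drive_tool(
  deltas=[
    {"hand": 1, "tx": 0, "ty": 0, "tz": 0.1, "wx": 0, "wy": 0, "wz": 0},
    {"hand": 1, "tx": 0, "ty": 0, "tz": 0.1, "wx": 0, "wy": 0, "wz": 0},
    {"hand": 1, "tx": 0, "ty": 0, "tz": 0, "wx": 0, "wy": 0, "wz": 0},
    {"hand": 1, "tx": 0, "ty": 0.12, "tz": 0, "wx": 0, "wy": 0, "wz": 0},
    {"hand": 1, "tx": 0, "ty": 0.12, "tz": 0, "wx": 0, "wy": 0, "wz": 0},
    {"hand": 1, "tx": 0, "ty": 0.12, "tz": 0, "wx": 0, "wy": 0, "wz": 0},
    {"hand": 1, "tx": 0, "ty": 0.12, "tz": 0, "wx": 0, "wy": 0, "wz": 0},
    {"hand": 1, "tx": 0, "ty": 0.12, "tz": 0, "wx": 0, "wy": 0, "wz": 0},
    {"hand": 1, "tx": 0, "ty": 0.12, "tz": 0, "wx": 0, "wy": 0, "wz": 0},
    {"hand": 1, "tx": 0, "ty": 0.12, "tz": 0, "wx": 0, "wy": 0, "wz": 0},
    {"hand": 1, "tx": 0, "ty": 0.12, "tz": 0, "wx": 0, "wy": 0, "wz": 0},
    {"hand": 1, "tx": 0, "ty": 0.12, "tz": 0, "wx": 0, "wy": 0, "wz": 0},
    {"hand": 1, "tx": 0, "ty": 0.12, "tz": 0, "wx": 0, "wy": 0, "wz": 0},
    {"hand": 1, "tx": 0, "ty": 0.12, "tz": 0, "wx": 0, "wy": 0, "wz": 0},
    {"hand": 1, "tx": 0, "ty": 0.12, "tz": 0, "wx": 0, "wy": 0, "wz": 0},
  ],
)

```text
time: 20.53
tool_pos: [638.2, 116.2, 67.5]
tcp_rot: [3.141, -0.0, -0.19]
contact_force: [-0.4, 0.2, -0.0]
grip_width: 0.4
```

```bash
python3 -c "
from h import *
st();look('l')
im=cv2.imread('pics/scene_l.png')[130:240,270:410];cv2.imwrite('pics/zl.png',cv2.resize(im,None,fx=5,fy=5,interpolation=cv2.INTER_CUBIC))"
```

```text
20.53 world [638.2 116.2  67.5] board [80.2 52.6] rot [ 3.141 -0.    -0.19 ] F [-0.4  0.2 -0. ] w 0.4 q [ 0.06  0.73  1.36 -0.    1.05  0.25]
top tile board ctr [ -75.3 -149.9] [44.1 26.2] 1 min [ -97. -163.] max [ -53. -137.]
top green board ctr [ -4.7 -73. ] [46.6 49.1] 59 min [-30. -97.] max [ 19. -50.]
top bowl board ctr [  -9.  -177.5] [237.9 101.9] 0 min [-128. -228.] max [ 110. -127.]
scene tile board ctr [89.2  8.3] [34.1 27.9] 1 min [72. -6.] max [106.  22.]
scene tile board ctr [ -40.2 -156.8] [44.4 58.7] 90 min [ -70. -179.] max [ -11. -135.]
scene green board ctr [ 10.3 -81.8] [47.5 77.4] 56 min [ -27. -109.] max [ 47. -49.]
scene bowl board ctr [  39.6 -189.2] [237.3 109.8] 0 min [ -79. -244.] max [ 158. -134.]
scene bowl board ctr [ 3.  37.5] [42.9 59.2] 59 min [-25.  16.] max [28. 67.]
```

View pics/zl.png

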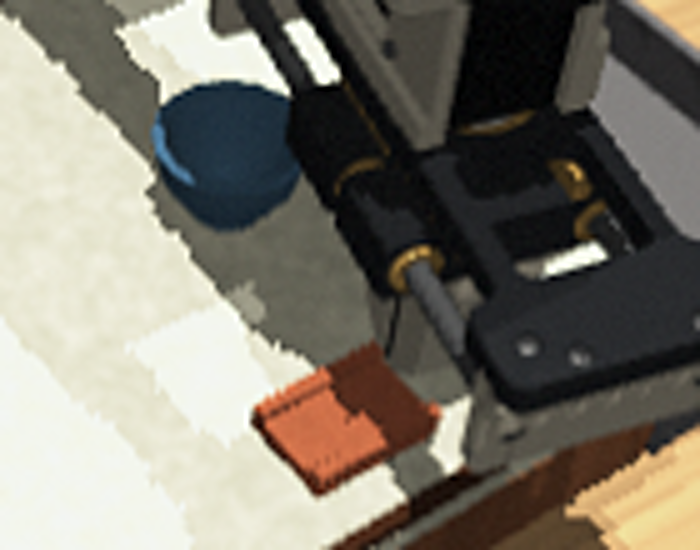

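Emit:
drive_tool(
  deltas=[
    {"hand": 1, "tx": 0, "ty": -0.25, "tz": 0, "wx": 0, "wy": 0, "wz": 0},
    {"hand": 1, "tx": 0, "ty": 0, "tz": 0, "wx": 0, "wy": 0, "wz": -0.6},
    {"hand": 1, "tx": 0, "ty": 0, "tz": 0, "wx": 0, "wy": 0, "wz": -0.6},
    {"hand": 1, "tx": 0, "ty": 0, "tz": 0, "wx": 0, "wy": 0, "wz": -0.6},
    {"hand": 1, "tx": 0, "ty": 0, "tz": 0, "wx": 0, "wy": 0, "wz": -0.6},
    {"hand": 1, "tx": 0, "ty": 0, "tz": 0, "wx": 0, "wy": 0, "wz": -0.6},
    {"hand": 1, "tx": 0.13, "ty": 0, "tz": 0, "wx": 0, "wy": 0, "wz": 0},
    {"hand": 1, "tx": 0, "ty": 0.15, "tz": 0, "wx": 0, "wy": 0, "wz": 0},
    {"hand": 1, "tx": 0, "ty": 0.15, "tz": 0, "wx": 0, "wy": 0, "wz": 0},
    {"hand": 1, "tx": 0, "ty": 0.15, "tz": 0, "wx": 0, "wy": 0, "wz": 0},
    {"hand": 1, "tx": 0, "ty": 0.15, "tz": 0, "wx": 0, "wy": 0, "wz": 0},
    {"hand": 1, "tx": 0, "ty": 0.15, "tz": 0, "wx": 0, "wy": 0, "wz": 0},
    {"hand": 1, "tx": 0, "ty": 0.15, "tz": 0, "wx": 0, "wy": 0, "wz": 0},
    {"hand": 1, "tx": 0, "ty": 0.15, "tz": 0, "wx": 0, "wy": 0, "wz": 0},
    {"hand": 1, "tx": 0, "ty": 0.15, "tz": 0, "wx": 0, "wy": 0, "wz": 0},
    {"hand": 1, "tx": 0, "ty": 0.15, "tz": 0, "wx": 0, "wy": 0, "wz": 0},
    {"hand": 1, "tx": 0, "ty": 0.15, "tz": 0, "wx": 0, "wy": 0, "wz": 0},
    {"hand": 1, "tx": 0, "ty": 0.15, "tz": 0, "wx": 0, "wy": 0, "wz": 0},
    {"hand": 1, "tx": 0, "ty": 0.15, "tz": 0, "wx": 0, "wy": 0, "wz": 0},
  ],
)

```text
time: 22.22
tool_pos: [650.5, 54.5, 67.5]
tcp_rot: [3.142, -0.0, 0.072]
contact_force: [0.3, -0.7, 0.2]
grip_width: 0.2
```

```bash
python3 -c "
from h import *
st();look('m')
im=cv2.imread('pics/scene_m.png')[150:260,220:360];cv2.imwrite('pics/zm.png',cv2.resize(im,None,fx=5,fy=5,interpolation=cv2.INTER_CUBIC))"
```

```text
22.22 world [650.5  54.5  67.5] board [88.  -9.8] rot [ 3.142 -0.     0.072] F [ 0.3 -0.7  0.2] w 0.2 q [-0.03  0.74  1.35 -0.    1.06 -0.11]
top tile board ctr [ -75.3 -149.7] [43.9 26.6] 0 min [ -97. -163.] max [ -53. -136.]
top green board ctr [ -7.3 -83.9] [25.9 49.5] 80 min [-30. -97.] max [ 19. -67.]
top bowl board ctr [  -9.  -177.5] [237.8 101.9] 0 min [-128. -228.] max [ 110. -127.]
scene tile board ctr [ 88.6 -52.3] [33.5 29.2] 0 min [ 72. -67.] max [105. -38.]
scene tile board ctr [ -40.2 -156.8] [44.4 58.7] 90 min [ -70. -179.] max [ -11. -135.]
scene green board ctr [  9.9 -82.3] [48.6 77.4] 56 min [ -28. -109.] max [ 48. -49.]
scene bowl board ctr [  39.6 -189.2] [237.3 109.8] 0 min [ -79. -244.] max [ 158. -134.]
```

View pics/zm.png

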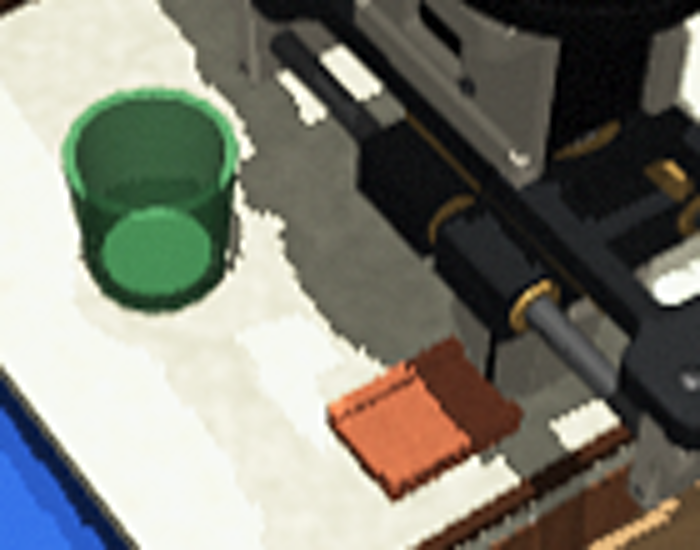

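Emit:
drive_tool(
  deltas=[
    {"hand": 1, "tx": 0, "ty": 0.17, "tz": 0, "wx": 0, "wy": 0, "wz": 0},
    {"hand": 1, "tx": 0, "ty": 0.17, "tz": 0, "wx": 0, "wy": 0, "wz": 0},
    {"hand": 1, "tx": 0, "ty": 0.17, "tz": 0, "wx": 0, "wy": 0, "wz": 0},
    {"hand": 1, "tx": 0, "ty": 0.17, "tz": 0, "wx": 0, "wy": 0, "wz": 0},
    {"hand": 1, "tx": 0, "ty": 0.17, "tz": 0, "wx": 0, "wy": 0, "wz": 0},
    {"hand": 1, "tx": 0, "ty": 0.17, "tz": 0, "wx": 0, "wy": 0, "wz": 0},
    {"hand": 1, "tx": 0, "ty": 0.17, "tz": 0, "wx": 0, "wy": 0, "wz": 0},
    {"hand": 1, "tx": 0, "ty": 0.17, "tz": 0, "wx": 0, "wy": 0, "wz": 0},
    {"hand": 1, "tx": 0, "ty": 0.17, "tz": 0, "wx": 0, "wy": 0, "wz": 0},
    {"hand": 1, "tx": 0, "ty": 0.17, "tz": 0, "wx": 0, "wy": 0, "wz": 0},
    {"hand": 1, "tx": 0, "ty": 0.17, "tz": 0, "wx": 0, "wy": 0, "wz": 0},
    {"hand": 1, "tx": 0, "ty": 0.17, "tz": 0, "wx": 0, "wy": 0, "wz": 0},
    {"hand": 1, "tx": 0, "ty": 0.17, "tz": 0, "wx": 0, "wy": 0, "wz": 0},
    {"hand": 1, "tx": 0, "ty": 0.17, "tz": 0, "wx": 0, "wy": 0, "wz": 0},
    {"hand": 1, "tx": 0, "ty": 0.17, "tz": 0, "wx": 0, "wy": 0, "wz": 0},
    {"hand": 1, "tx": 0, "ty": 0.17, "tz": 0, "wx": 0, "wy": 0, "wz": 0},
    {"hand": 1, "tx": 0, "ty": 0.17, "tz": 0, "wx": 0, "wy": 0, "wz": 0},
    {"hand": 1, "tx": 0, "ty": 0.17, "tz": 0, "wx": 0, "wy": 0, "wz": 0},
    {"hand": 1, "tx": 0, "ty": 0.17, "tz": 0, "wx": 0, "wy": 0, "wz": 0},
    {"hand": 1, "tx": 0, "ty": 0, "tz": 0, "wx": 0, "wy": 0, "wz": 0},
  ],
)

```text
time: 23.98
tool_pos: [659.8, -75.4, 67.5]
tcp_rot: [3.141, -0.0, 0.07]
contact_force: [-0.5, 0.3, -0.3]
grip_width: 0.5
```

```bash
python3 -c "
from h import *
st();look('n')"
```

```text
23.98 world [659.8 -75.4  67.5] board [  87.8 -140. ] rot [ 3.141 -0.     0.07 ] F [-0.5  0.3 -0.3] w 0.5 q [-0.23  0.75  1.31 -0.    1.08 -0.3 ]
top bowl board ctr [ -83.6 -224.4] [15.1 89. ] 84 min [-127. -228.] max [ -39. -212.]
top bowl board ctr [-0.1 42.4] [45.7 46.4] 87 min [-24.  19.] max [23. 66.]
top bowl board ctr [ 101.  -213.3] [32.9 18.3] 86 min [  91. -229.] max [ 110. -197.]
scene tile board ctr [ -38.5 -167.5] [39.9 31. ] 15 min [ -61. -179.] max [ -16. -151.]
scene bowl board ctr [  39.3 -200.6] [ 89.9 238.2] 89 min [ -79. -244.] max [ 158. -154.]
scene bowl board ctr [ 1.6 41.6] [53.6 51. ] 0 min [-25.  16.] max [28. 67.]
```

View pics/scene_n.png

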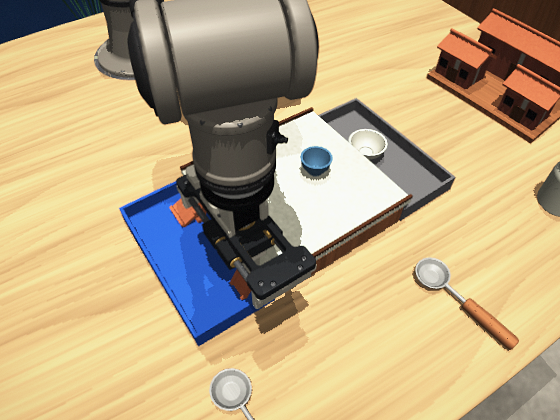

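Emit:
drive_tool(
  deltas=[
    {"hand": 1, "tx": 0, "ty": 0, "tz": -0.2, "wx": 0, "wy": 0, "wz": 0},
    {"hand": 1, "tx": 0, "ty": 0, "tz": -0.5, "wx": 0, "wy": 0, "wz": 0},
    {"hand": 1, "tx": 0, "ty": 0, "tz": -0.6, "wx": 0, "wy": 0, "wz": 0},
    {"hand": 1, "tx": 0, "ty": 0, "tz": -0.6, "wx": 0, "wy": 0, "wz": 0},
    {"hand": 1, "tx": 0, "ty": 0, "tz": -0.6, "wx": 0, "wy": 0, "wz": 0},
    {"hand": 1, "tx": 0, "ty": 0, "tz": -0.5, "wx": 0, "wy": 0, "wz": 0},
    {"hand": 1, "tx": 0, "ty": 0, "tz": 0, "wx": 0, "wy": 0, "wz": 0},
    {"hand": 1, "tx": -0.2, "ty": 0.6, "tz": 0, "wx": 0, "wy": 0, "wz": 0},
    {"hand": 1, "tx": -0.2, "ty": 0.6, "tz": 0, "wx": 0, "wy": 0, "wz": 0},
    {"hand": 1, "tx": -0.2, "ty": 0.6, "tz": 0, "wx": 0, "wy": 0, "wz": 0},
    {"hand": 1, "tx": -0.2, "ty": 0.6, "tz": 0, "wx": 0, "wy": 0, "wz": 0},
    {"hand": 1, "tx": -0.2, "ty": 0.6, "tz": 0, "wx": 0, "wy": 0, "wz": 0},
    {"hand": 1, "tx": -0.2, "ty": 0.6, "tz": 0, "wx": 0, "wy": 0, "wz": 0},
    {"hand": 1, "tx": -0.2, "ty": 0.6, "tz": 0, "wx": 0, "wy": 0, "wz": 0},
    {"hand": 1, "tx": -0.2, "ty": 0.6, "tz": 0, "wx": 0, "wy": 0, "wz": 0},
    {"hand": 1, "tx": -0.2, "ty": 0.6, "tz": 0, "wx": 0, "wy": 0, "wz": 0},
    {"hand": 1, "tx": -0.2, "ty": 0.6, "tz": 0, "wx": 0, "wy": 0, "wz": 0},
    {"hand": 1, "tx": 0, "ty": 0, "tz": 0, "wx": 0, "wy": 0, "wz": 0},
  ],
)

```text
time: 25.58
tool_pos: [595.4, -323.1, 186.7]
tcp_rot: [3.14, 0.001, 0.068]
contact_force: [-0.3, -0.4, -0.3]
grip_width: 0.6
```

```bash
python3 -c "
from h import *
st();look('o')"
```

```text
25.58 world [ 595.4 -323.1  186.7] board [   5.4 -382.4] rot [3.14e+00 1.00e-03 6.80e-02] F [-0.3 -0.4 -0.3] w 0.6 q [-0.61  0.67  1.13 -0.    1.35 -0.68]
top tile board ctr [ -73.5 -149.8] [40.4 26.5] 0 min [ -94. -163.] max [ -53. -137.]
top green board ctr [ -4.1 -73.2] [46.3 48.1] 41 min [-30. -97.] max [ 19. -50.]
top bowl board ctr [-0.1 42.4] [45.7 46.4] 87 min [-24.  19.] max [23. 65.]
top bowl board ctr [  -8.9 -177.7] [237.6 102.2] 0 min [-127. -229.] max [ 110. -127.]
scene tile board ctr [ 101.6 -152.1] [30.5 49.2] 24 min [  80. -169.] max [ 125. -134.]
scene tile board ctr [ -40.2 -156.8] [44.4 58.7] 90 min [ -70. -179.] max [ -11. -135.]
scene green board ctr [ 10.3 -81.8] [47.5 77.4] 56 min [ -27. -109.] max [ 47. -49.]
scene bowl board ctr [  39.3 -189.2] [237.9 110. ] 0 min [ -80. -244.] max [ 158. -134.]
scene bowl board ctr [ 1.6 41.6] [53.6 51. ] 0 min [-25.  16.] max [28. 67.]
```

View pics/scene_o.png

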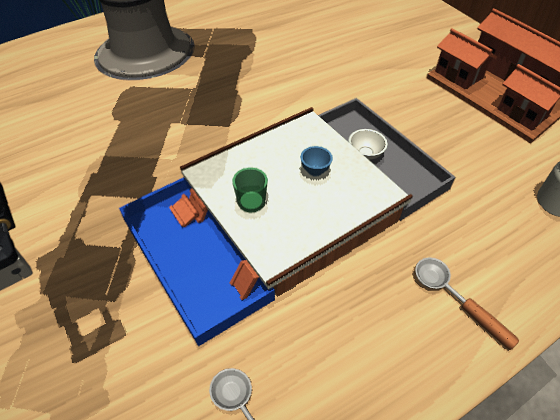

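View pics/top_o.png

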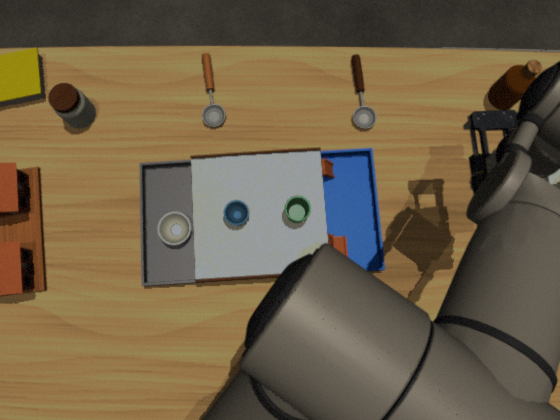

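```bash
python3 -c "
from h import *
im=cv2.imread('pics/scene_o.png')[180:310,160:290];cv2.imwrite('pics/zo.png',cv2.resize(im,None,fx=4.5,fy=4.5,interpolation=cv2.INTER_CUBIC))
im=cv2.imread('pics/top_o.png')[145:275,310:390];cv2.imwrite('pics/zot.png',cv2.resize(im,None,fx=4.5,fy=4.5,interpolation=cv2.INTER_CUBIC))"
```

```text
(no output)
```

View pics/zo.png

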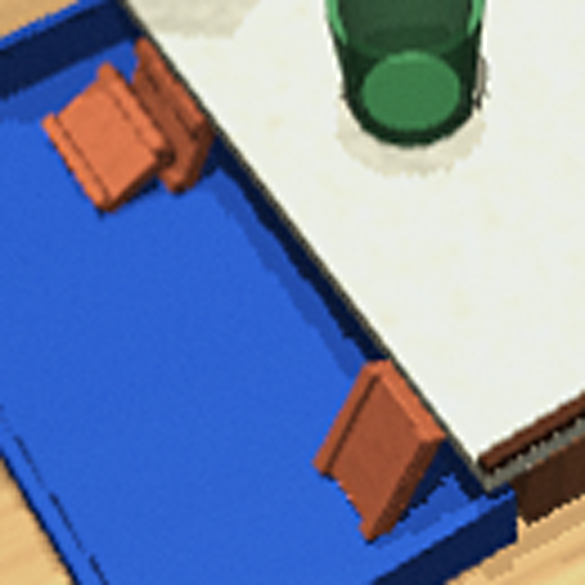

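View pics/zot.png

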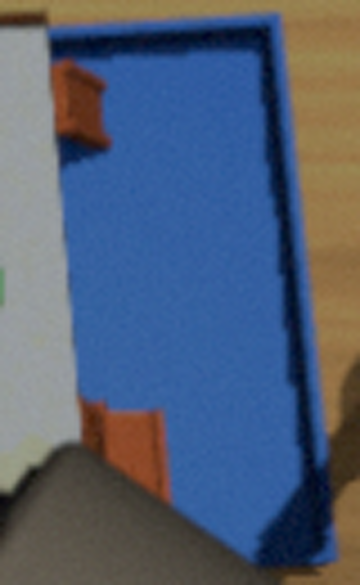

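```bash
python3 -c "
from h import *
for q in((370,540),(315,465)):
  print('foot',bd(ray('scene',[[160+q[0]/4.5,180+q[1]/4.5]],5))[0].round(1))
for q in((375,362),(440,435),(395,362)):
  for z in(30,35,40,45,50): print('top',z,bd(ray('scene',[[160+q[0]/4.5,180+q[1]/4.5]],z))[0].round(1))
print('topview')
for q in((105,150),(100,80),(60,60),(60,140)):
  for z in(5,40): print(q,z,bd(ray('top',[[310+q[0]/4.5,145+q[1]/4.5]],z))[0].round(1))
"
```

```text
foot [ 102.8 -157.2]
foot [  71.2 -157.7]
top 30 [  63.7 -129.4]
top 35 [  66.5 -130.8]
top 40 [  69.3 -132.2]
top 45 [  72.1 -133.6]
top 50 [  74.9 -135. ]
top 30 [  96.6 -126.8]
top 35 [  99.1 -128.2]
top 40 [ 101.5 -129.6]
top 45 [ 104.  -131.1]
top 50 [ 106.5 -132.5]
top 30 [  67.2 -124.3]
top 35 [  70.  -125.7]
top 40 [  72.7 -127.2]
top 45 [  75.5 -128.6]
top 50 [  78.3 -130. ]
topview
(105, 150) 5 [  71.3 -158.1]
(105, 150) 40 [  62.9 -153.4]
(100, 80) 5 [ 104.8 -158.7]
(100, 80) 40 [  95.3 -154. ]
(60, 60) 5 [ 115.7 -140.9]
(60, 60) 40 [ 105.7 -136.8]
(60, 140) 5 [  77.3 -137.7]
(60, 140) 40 [  68.8 -133.7]
```

All three tiles are inside the blue tray: two lie against each other at about (185,210), and the third is propped on the board's edge at (245,280). Its foot is on the tray floor and its centre is at about z = 25, below the rim. I'll wait a second to confirm they stay put.

Emit:
drive_tool(
  deltas=[
    {"hand": 1, "tx": 0, "ty": 0, "tz": 0, "wx": 0, "wy": 0, "wz": 0},
    {"hand": 1, "tx": 0, "ty": 0, "tz": 0, "wx": 0, "wy": 0, "wz": 0},
    {"hand": 1, "tx": 0, "ty": 0, "tz": 0, "wx": 0, "wy": 0, "wz": 0},
    {"hand": 1, "tx": 0, "ty": 0, "tz": 0, "wx": 0, "wy": 0, "wz": 0},
    {"hand": 1, "tx": 0, "ty": 0, "tz": 0, "wx": 0, "wy": 0, "wz": 0},
    {"hand": 1, "tx": 0, "ty": 0, "tz": 0, "wx": 0, "wy": 0, "wz": 0},
    {"hand": 1, "tx": 0, "ty": 0, "tz": 0, "wx": 0, "wy": 0, "wz": 0},
    {"hand": 1, "tx": 0, "ty": 0, "tz": 0, "wx": 0, "wy": 0, "wz": 0},
    {"hand": 1, "tx": 0, "ty": 0, "tz": 0, "wx": 0, "wy": 0, "wz": 0},
    {"hand": 1, "tx": 0, "ty": 0, "tz": 0, "wx": 0, "wy": 0, "wz": 0},
    {"hand": 1, "tx": 0, "ty": 0, "tz": 0, "wx": 0, "wy": 0, "wz": 0},
    {"hand": 1, "tx": 0, "ty": 0, "tz": 0, "wx": 0, "wy": 0, "wz": 0},
  ],
)

```text
time: 26.68
tool_pos: [597.1, -319.0, 187.5]
tcp_rot: [3.142, 0.0, 0.072]
contact_force: [0.3, 0.3, -0.2]
grip_width: 0.4
```

```bash
python3 -c "
from h import *
st();look('p')
a=cv2.imread('pics/scene_o.png').astype(int);b=cv2.imread('pics/scene_p.png').astype(int);print(np.abs(a-b)[100:345,115:460].max())
a=cv2.imread('pics/scene0.png').astype(int);d=np.abs(a-b).max(2)
for n,(x,y) in dict(cup=(250,188),bowl=(316,160),saucer=(367,144)).items(): print(n,d[y-22:y+23,x-20:x+21].max(),(d[y-22:y+23,x-20:x+21]>40).sum())
"
```

```text
26.68 world [ 597.1 -319.   187.5] board [   7.4 -378.3] rot [3.142 0.    0.072] F [ 0.3  0.3 -0.2] w 0.4 q [-0.6   0.67  1.13 -0.    1.35 -0.68]
top tile board ctr [ -74.5 -149.7] [26.5 42.1] 90 min [ -96. -163.] max [ -53. -137.]
top green board ctr [ -4.1 -73.2] [46.3 48.1] 41 min [-30. -97.] max [ 19. -50.]
top bowl board ctr [-0.1 42.4] [45.7 46.4] 87 min [-24.  19.] max [23. 65.]
top bowl board ctr [  -9.  -177.8] [237.9 102.5] 0 min [-128. -229.] max [ 110. -127.]
scene tile board ctr [ 101.6 -152.1] [30.5 49.2] 24 min [  80. -169.] max [ 125. -134.]
scene tile board ctr [ -40.2 -156.8] [44.4 58.7] 90 min [ -70. -179.] max [ -11. -135.]
scene green board ctr [ 10.3 -81.8] [47.5 77.4] 56 min [ -27. -109.] max [ 47. -49.]
scene bowl board ctr [  39.3 -189.3] [237.8 109.8] 0 min [ -80. -244.] max [ 158. -134.]
scene bowl board ctr [ 1.6 41.6] [53.6 51. ] 0 min [-25.  16.] max [28. 67.]
167
cup 216 89
bowl 214 42
saucer 16 0
```

```bash
python3 -c "
from plant import *
print(close_job())"
```

```text
the job is handed in; nothing more can be done
None
```

I swept all three tiles off the board into the blue tray with closed fingers, without picking any up, and handed the job in at about 27 s of the 69 s allowed. No verdict came back.

- **Sweeps:** I did the two tiles in the -x lane first, then the one in the +x lane. On the way I squared each tile up, and moved one off the lip with slanted pushes.
- **Tiles in the tray:** none of the three is lying fully flat on the tray floor.
  - Two rest against each other.
  - The third leans at about 56° with its foot on the floor and its top against the board's edge. I estimated its centre at about z = 25 mm, below the 30 mm rim. I left it because pressing it flat risked too much force.
- **Final check:** over a one-second wait the measured tile positions did not change beyond about 1 mm. The raw picture difference over the board and trays was not zero (maximum 167). I put that down to the arm's moving shadow and did not track it further.
- **Cup and bowls:** the cup and blue bowl measured within 1 to 2 mm of where they started, and the saucer area showed no real change. Small differences near the cup and bowl match the tiles that were moved away there.
- **Forces:** the readings stayed around 1–2 N each time I looked.

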